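# Press a layered cork base for a dried-flower posy

### The job

Make up a posy base: raise the press head fully, stack all the cork discs flat and centred on the tray's printed ring, with the dark walnut disc on top, and slide the loaded tray, handle towards you, between the rails and under the press bridge until it is fully home against the back stop. Press the head down firmly onto the walnut disc, raise it fully again, then draw the tray out and slide it back onto the blue taped square with the stack still centred. Leave everything else on the bench where it is.

Things in the scene. Friction and masses are not known exactly. Their poses are not given: they have to be found in the camera images.
- tray_center (a point): centre of the top face of the loose sliding tray (0.35 kg): pale plywood plate 76 x 76 mm, its top 8 mm above the table, with a dark printed ring 68 mm across at its centre; +x points away from its handle end, where a tongue 30 mm wide and as high runs on to 127 mm from the centre. It slides easily on slippery glide strips (friction 0.15).
- tray_fin (a point): middle of the tray's orange upright handle fin, 100 mm from the plate centre on the tray's -x side: 40 mm long (along the tray's x), 12 mm thick (along the tray's y), its top 53 mm above the table.
- press_home (a point): point on the table under the head of the fixed hand press: the tray's plate centre is above it when the tray is fully home, touching the back stop to within 1 mm. The press's +x is the way in, roughly away from the robot; the tray goes in with its +x that way, its fin staying outside on the robot's side.
- press_mouth (a point): point on the table on the press's centre line, 110 mm in front (-x) of press_home, at the tips of the flared mouth (about 140 mm wide). Straight aluminium rails, 22 mm high, inner faces 86 mm apart, run on bare table from 75 mm in front of press_home to the back stop (two steel uprights on it). The tray is clear of the press when its plate centre is 150 mm or more in front of press_home.
- head (a joint): height of the press head above its lowest position, m: 0 lowest, 0.070 fully raised (a stop). It slides vertically and stays where left (friction about 6 N, weight about 3 N). The underside of its foot is 42 mm above the table at 0 and 112 mm at 0.070, clear of the tallest stack (88 mm with the tray).
- head_foot (a point): centre of the underside of the press head's round steel foot, 64 mm across and 10 mm thick; z up.
- head_knob (a point): centre of the round black knob on top of the press head: 34 mm across, 35 mm high, 150 mm above the foot's underside, moving with the head. It stands over the green bridge: 50 mm deep, 130 mm wide, underside 125 and top 145 mm above the table, on posts 86 mm apart. Even at the head's lowest, 30 mm are free between bridge top and knob.
- mark: square outline of blue tape on the table, 150 mm across outside, flat; origin at its centre. The tray starts on it.
- cork1_mid (a point): cork disc, light brown, 60 mm across, 16 mm thick, about 40 g; point at its centre (8 mm up), z its axis; either way up will do. It may be absent in a run (then None).
- cork2_mid (a point): cork disc, light brown, 60 mm across, 16 mm thick, about 40 g; point at its centre (8 mm up), z its axis; either way up will do. It may be absent in a run (then None).
- cork3_mid (a point): cork disc, light brown, 60 mm across, 16 mm thick, about 40 g; point at its centre (8 mm up), z its axis; either way up will do. It may be absent in a run (then None).
- cork4_mid (a point): cork disc, light brown, 60 mm across, 16 mm thick, about 40 g; point at its centre (8 mm up), z its axis; either way up will do. It may be absent in a run (then None).
- walnut_mid (a point): dark walnut disc, 60 mm across, 16 mm thick, about 60 g, the top layer; point at its centre (8 mm up), z its axis; either way up will do.
- can: bystander: spray can, 54 mm across, 170 mm high, origin under its centre.
- water: bystander: water bottle, 64 mm across, 200 mm high, origin under its centre.
- tape: bystander: roll of yellow tape lying flat, 90 mm across, 25 mm high, origin under its centre.
- pot: bystander: terracotta pot, 90 mm across, 85 mm high, origin under its centre.
- foam1: bystander: green block 110 x 75 x 55 mm, origin under its centre.
- brush: bystander: flat brush lying on the table, about 200 mm long along its x, origin at about its middle.

How it is judged:
On the way, in this order (a step that is already met when the one before it is completed fails the run):
1. the tray is fully home in the press (within 12 mm), carrying all the discs centred within 10 mm, walnut on top (horizontal distance between each of cork1_mid, cork2_mid, cork3_mid, cork4_mid, walnut_mid and tray_center below 0.01 m and angle between the z axis of each of cork1_mid, cork2_mid, cork3_mid, cork4_mid, walnut_mid and the z axis of tray_center, either way round below 0.06 rad and (z of walnut_mid in the frame of cork1_mid above 0.012 m or (angle between cork1_mid's own z axis and vertical above 2.5 rad and z of walnut_mid in the frame of cork1_mid below -0.012 m)) and (z of walnut_mid in the frame of cork2_mid above 0.012 m or (angle between cork2_mid's own z axis and vertical above 2.5 rad and z of walnut_mid in the frame of cork2_mid below -0.012 m)) and (z of walnut_mid in the frame of cork3_mid above 0.012 m or (angle between cork3_mid's own z axis and vertical above 2.5 rad and z of walnut_mid in the frame of cork3_mid below -0.012 m)) and (z of walnut_mid in the frame of cork4_mid above 0.012 m or (angle between cork4_mid's own z axis and vertical above 2.5 rad and z of walnut_mid in the frame of cork4_mid below -0.012 m)) and z of walnut_mid in the frame of tray_center below 0.1 m and horizontal distance between tray_center and press_home below 0.012 m), for 0.2 s.
2. the head is pressed down on the walnut disc with at least 4 N (contact force between head and walnut above 4 N and horizontal distance between tray_center and press_home below 0.012 m), for 0.2 s.
3. the head is raised fully again (within 10 mm of its stop) (value of joint head above 0.06 m), for 0.2 s.
At the end, for the whole second after the job is handed in: The tray lies flat with its plate centre within 30 mm of the centre of the taped square, at rest; every disc present lies flat on it, centred within 10 mm, the walnut disc on top; the press head is raised to within 10 mm of its upper stop (horizontal distance between each of cork1_mid, cork2_mid, cork3_mid, cork4_mid, walnut_mid and tray_center below 0.01 m and angle between the z axis of each of cork1_mid, cork2_mid, cork3_mid, cork4_mid, walnut_mid and the z axis of tray_center, either way round below 0.06 rad and (z of walnut_mid in the frame of cork1_mid above 0.012 m or (angle between cork1_mid's own z axis and vertical above 2.5 rad and z of walnut_mid in the frame of cork1_mid below -0.012 m)) and (z of walnut_mid in the frame of cork2_mid above 0.012 m or (angle between cork2_mid's own z axis and vertical above 2.5 rad and z of walnut_mid in the frame of cork2_mid below -0.012 m)) and (z of walnut_mid in the frame of cork3_mid above 0.012 m or (angle between cork3_mid's own z axis and vertical above 2.5 rad and z of walnut_mid in the frame of cork3_mid below -0.012 m)) and (z of walnut_mid in the frame of cork4_mid above 0.012 m or (angle between cork4_mid's own z axis and vertical above 2.5 rad and z of walnut_mid in the frame of cork4_mid below -0.012 m)) and z of walnut_mid in the frame of tray_center below 0.1 m and horizontal distance between tray_center and mark below 0.03 m and height (world z) of tray_center below 0.02 m and angle between tray_center's own z axis and vertical below 0.05 rad and value of joint head above 0.06 m and linear speed of each of cork1, cork2, cork3, cork4, walnut, tray below 0.02 m/s); the robot touches nothing.
It fails at once if a bystander (can, bottle, tape roll, pot, green block or brush) is moved more than 40 mm (distance of any of can, water, tape, pot, foam1, brush from where it was at the start of the episode above 0.04 m).
Of cork1, cork2, cork3, cork4 only 2 to 4 are there at a start; the rules pass over those that are not, and their reading is None.
At some moment in a run one of walnut may be knocked a few centimetres aside while the robot is not near it.
Once in a run the grip may slacken for a moment while it holds something.
It also fails if it takes over 210 s, if anything falls off the work surface, if the arm or the gripper's body presses on something with over 40 N, if the wrist force passes 120 N, or if a joint passes its speed limit or range.

### The arm

A 6-joint arm with a two-finger parallel gripper is mounted at the origin on the work surface. World frame = base frame: x ahead of the robot, y to its left, z up, the work surface at z = 0. Lengths are in m, angles in rad, forces in N, time in s.
With the tool pointing down it reaches from about 0.275 to 0.825 m from the base axis. Payload 5.2 kg.
Tool frame: the origin (TCP) lies on the centre line of the jaws, within the pads' length; the fingertips stand 17 mm ahead of it and the grasp point (between the pads) lies 2 mm behind it (bot.tip_reach is the distance from the TCP to the fingertips, in m); z points along the fingers, y is the line along which they close (so a half turn about z gives the same grasp; the last joint's range is limited). The gripper opens to 93 mm and grips with 3 to 60 N. Pads are 15 mm wide; open, the fingers measure 128 mm over their backs; the gripper's body (75 mm by 188 mm) begins 65 mm behind the grasp point.
Start: joints at [1.008, 0.259, 1.535, -0, 1.348, -0.203], TCP at [0.194, 0.515, 0.236] pointing down, gripper open.
Joint ranges: [-3.14, 3.14], [-0.91, 2.08], [0.19, 2.58], [-1.22, 4.36], [0.22, 2.71], [-3.12, 3.12]. Speed limits (rad/s): [2.57, 2.57, 3.14, 3.14, 3.14, 3.14].

### API

Orientations are given as a unit quaternion [w, x, y, z].
In Python, from rig import bot gives the robot as it stands.
- The arm moves only by the shell command python3 -m crank 'ROWS' [FORCE]. ROWS is JSON, a list that holds one entry, the list of rows, each a list of 7 numbers: the shift along the world's x, y, z each as a share of 150 mm, from -1 to 1, then the turn, a rotation vector about the world's x, y, z each as a share of pi/2 rad, from -1 to 1, then the opening, from 0 (shut) to 1 (fully open). A call has exactly 10 rows; each row is the pose to reach, as a shift and turn from the pose commanded when the call began; what a row does not reach only later rows make up. A row lasts 1/12 s, in which the tool goes at most 41.7 mm and 7.16 degrees, less where a joint would pass 70% of its speed; a pose out of reach is approached as far as the arm can. A call with a number of a shift or a turn outside -1 to 1 is refused whole. A call with a gripper value outside its range is refused whole. The fingers move at their own pace and stop on an object; FORCE is the grip in N (left out, the last holds). Time passes only in rows, so rows that repeat a pose let the fingers close, or fill a call up. It gives the time, the measured TCP pose, the force, the opening and the grip force at its end, in the units of the state.
- bot.get_obs(): the state, without advancing time (a new reading comes with each control period).
- bot.camera(name): name is "scene" or "top"; returns (picture, depth): 384x512x3 uint8, red, green, blue; 384x512 float32, m along the optical axis (not along the pixel's ray), 0 where there is no reading.
- bot.calibration(name): a dict with "intrinsics" (3x3 intrinsics, pixels), "rvec" (rotation vector, rad) and "tvec" (3), from world to camera coordinates, as OpenCV has them. Camera axes: x right, y down, z forward; pixel columns grow to the right and rows downward; lengths in m; the calibration is good to about 2 mm. A picture is of the moment at which its call begins. calibration takes no time and is no camera call.
- bot.finish_job(): hands the job in; it is judged then, once.
Trained networks look in the newest picture that a camera, given by its name, has taken for a name from the list of things; names that differ only in an ending like _2 or _b are one class to them, and where a whole thing is asked for, a point or a joint stands for the part that bears it (a point fixed in the world has none). Each returns a list of dicts, best first, with "conf" (0 to 1); they miss things now and then, are a little off and sometimes report something else, mostly with a low value. They report only what shows in the picture. A call takes as long as a camera call.
- bot.spot_in(label, camera): "location" ([x, y, z] in m, in world coordinates, good to about 4 mm: the middle of the surface that is visible of it).
The state is a dict: "clock": time; "q": joint angles; "dq": joint speeds; "joint_efforts": joint torques, N m; "eef_pos": TCP position; "eef_rot": TCP orientation; "contact_force": force on the tool from outside, world axes, zero at the start; "wrist_torque": the same for the moment, N m; "finger_gap": finger opening in m; "grip_force": force on a finger pad.
Only numpy, scipy, OpenCV 4.12 (cv2) and the standard library are available. Lean on these libraries where they do the work, as an engineer would, in place of code of your own. Each camera call takes 0.05 s, during which the arm holds its last target. There are 200 camera calls.

## Working session

There is one attempt and no reset: what is moved stays moved. The work goes in short steps, Python scripts to look and compute and a shell command to move; the robot and the scene stay as the last step left them, time stands still between calls to the robot, and variables do not carry over. Pictures are saved under pics/ and viewed, at most 14 in all, crops included, and the job is handed in when it is done.

```bash
mkdir -p pics; ls; cat > h.py <<'E'
import numpy as np, cv2
from rig import bot
def cal(n):
    c=bot.calibration(n); R=cv2.Rodrigues(np.array(c["rvec"],float))[0]
    return np.array(c["intrinsics"]),R,np.array(c["tvec"]).ravel()
def snap(n,f=None):
    p,d=bot.camera(n)
    if f: cv2.imwrite('pics/'+f,p[:,:,::-1])
    return p,d
def cloud(n,d):
    K,R,t=cal(n); v,u=np.mgrid[:d.shape[0],:d.shape[1]]
    P=np.stack([(u-K[0,2])/K[0,0]*d,(v-K[1,2])/K[1,1]*d,d],-1)
    W=(P-t)@R; W[d==0]=np.nan
    return W
def proj(n,X):
    K,R,t=cal(n); p=(R@np.array(X)+t); p=K@p; return p[:2]/p[2]
E
python3 - <<'E'
from h import *
for n in("top","scene"):
    snap(n,n+'0.png')
    for l in "tray_center tray_fin head_foot head_knob mark cork1_mid walnut_mid can water tape pot foam1 brush".split():
        print(n,l,[(np.round(r["location"],3).tolist(),round(r["conf"],2)) for r in bot.spot_in(l,n)])
o=bot.get_obs();print(o)
E
```

```text
pics
top tray_center [([0.5, 0.258, 0.008], 0.84)]
top tray_fin [([0.5, 0.258, 0.007], 0.95), ([0.664, 0.415, 0.057], 0.63), ([0.686, -0.018, 0.205], 0.28)]
top head_foot [([0.681, -0.017, 0.209], 0.46)]
top head_knob [([0.687, -0.02, 0.204], 0.49)]
top mark [([0.768, 0.245, 0.036], 0.6), ([0.532, 0.287, 0.0], 0.57), ([0.684, -0.015, 0.21], 0.15)]
top cork1_mid [([0.456, -0.288, 0.013], 0.86)]
top walnut_mid [([0.455, -0.15, 0.015], 0.7), ([0.58, -0.214, 0.017], 0.67)]
top can [([0.681, -0.331, 0.156], 0.94)]
top water [([0.77, 0.243, 0.039], 0.26)]
top tape [([0.343, -0.192, 0.021], 0.82), ([0.683, -0.329, 0.156], 0.51), ([0.683, -0.012, 0.211], 0.38)]
top pot [([0.766, 0.245, 0.035], 0.63)]
top foam1 [([0.663, 0.416, 0.056], 0.93)]
top brush [([0.51, 0.435, 0.013], 0.9), ([0.767, 0.244, 0.04], 0.57)]
scene tray_center [([0.496, 0.254, 0.006], 0.63)]
scene tray_fin [([0.498, 0.252, 0.015], 0.87)]
scene head_foot [([0.708, -0.014, 0.208], 0.88)]
scene head_knob [([0.71, -0.015, 0.215], 0.79), ([0.354, -0.188, 0.02], 0.22)]
scene mark [([0.546, 0.28, 0.0], 0.89)]
scene cork1_mid [([0.
[... 432 characters left out ...]
]
{'clock': 1.4, 'q': array([ 1.00820096e+00,  2.58607952e-01,  1.53497003e+00,  1.00863727e-05,
        1.34801546e+00, -2.02805540e-01]), 'dq': array([ 0.00026267,  0.0007356 , -0.00022952,  0.00057043, -0.00108848,
       -0.00070889]), 'joint_efforts': array([-2.62401836e-04, -4.37199175e+01, -2.84300423e+01,  7.18739815e-02,
        3.13141232e-02, -3.94859774e-05]), 'eef_pos': array([0.19362833, 0.51480525, 0.2356605 ]), 'eef_rot': array([-4.71077447e-06,  1.78927277e-01,  9.83862302e-01,  1.46898231e-06]), 'contact_force': array([-0.28869504,  0.30841079, -0.25922804]), 'wrist_torque': array([-0.0122079 , -0.04727778,  0.02727312]), 'grip_force': 0.0, 'finger_gap': 0.0931399949759939}
```

View pics/top0.png

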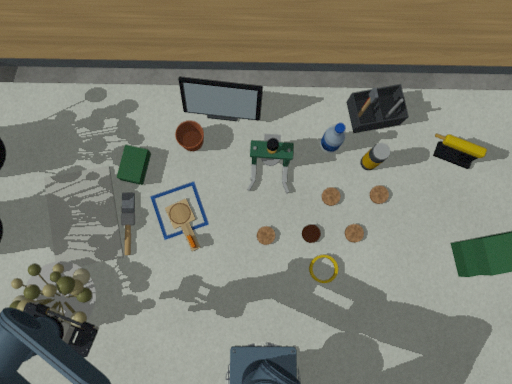

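View pics/scene0.png

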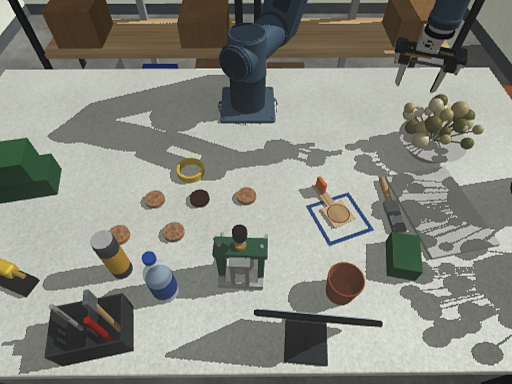

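The top view shows 4 corks, at (266,235), (331,196), (380,194) and (355,233). The walnut is at (311,233), the tray at (180,213) on the tape with its fin at (193,241), and the press knob at (272,146). Next I'll measure these from the depth and colour data.

```bash
cat >> h.py <<'E'
def discs(n,p,d,zlo=0.010,zhi=0.024,box=(0.36,0.80,-0.42,0.06)):
    W=cloud(n,d); hsv=cv2.cvtColor(p,cv2.COLOR_RGB2HSV)
    m=((W[...,2]>zlo)&(W[...,2]<zhi)&(W[...,0]>box[0])&(W[...,0]<box[1])&(W[...,1]>box[2])&(W[...,1]<box[3])&(hsv[...,1]>70)).astype(np.uint8)
    k,lab,st,_=cv2.connectedComponentsWithStats(m)
    out=[]
    for i in range(1,k):
        if st[i,4]<60: continue
        q=W[lab==i]; h=cv2.minEnclosingCircle(q[:,:2].astype(np.float32))
        out.append((np.round(q.mean(0),4).tolist(),np.round(h[0],4).tolist(),round(h[1],4),int(st[i,4]),int(hsv[lab==i][:,2].mean()),int(hsv[lab==i][:,0].mean())))
    return out
E
python3 - <<'E'
from h import *
for n in("top","scene"):
    p,d=snap(n); W=cloud(n,d); hsv=cv2.cvtColor(p,cv2.COLOR_RGB2HSV)
    K,R,t=cal(n); print(n,'cam',-R.T@t,'table z',np.nanmedian(W[(abs(W[...,0]-.5)<.1)&(abs(W[...,1]-.05)<.05)][:,2]))
    for o in discs(n,p,d): print(o)
    B=lambda a,b,c,e:(W[...,0]>a)&(W[...,0]<b)&(W[...,1]>c)&(W[...,1]<e)
    def rep(s,m): 
        q=W[m]; print(s,len(q),q.mean(0).round(4),q.min(0).round(3),q.max(0).round(3)); return q
    T=B(.35,.68,.15,.38)
    q=rep('fin',T&(hsv[...,1]>150)&(hsv[...,0]<20)&(W[...,2]>.025)); 
    rep('fintop',T&(hsv[...,1]>120)&(hsv[...,0]<25)&(W[...,2]>.046))
    bl=T&(hsv[...,0]>100)&(hsv[...,0]<125)&(hsv[...,1]>120)&(abs(W[...,2])<.008)
    q=rep('blue',bl); r=cv2.minAreaRect(q[:,:2].astype(np.float32)); print(r)
    pl=T&(W[...,2]>.004)&(W[...,2]<.014)&(hsv[...,0]<28)&(hsv[...,1]>60)
    q=rep('plate',pl); print(cv2.minAreaRect(q[:,:2].astype(np.float32)))
    P=B(.5,.85,-.12,.10)
    rep('knob',P&(W[...,2]>.17)); rep('knobtop',P&(W[...,2]>np.nanmax(W[P][:,2])-.006))
    q=rep('bridge',P&(W[...,2]>.135)&(W[...,2]<.155)&(hsv[...,1]>80)&(hsv[...,0]>50)&(hsv[...,0]<95)); print(cv2.minAreaRect(q[:,:2].astype(np.float32)))
    q=rep('rails',P&(W[...,2]>.013)&(W[...,2]<.030)&(W[...,0]<.68)); print(cv2.minAreaRect(q[:,:2].astype(np.float32)))
    np.save(n+'_rails.npy',q)
    p4=cv2.resize(p[110:260,100:300] if n=="top" else p[150:310,180:380],None,fx=3.8,fy=3.6,interpolation=cv2.INTER_CUBIC); cv2.imwrite(f'pics/{n}_zoom.png',p4[:,:,::-1])
E
```

```text
top cam [0.35874309 0.04419182 1.56761996] table z 0.0005885612427656204
([0.5845, -0.3717, 0.0168], [0.5845, -0.3728], 0.0307, 246, 130, 15)
([0.5764, -0.216, 0.0167], [0.5769, -0.2156], 0.03, 243, 130, 15)
([0.4553, -0.15, 0.0165], [0.4559, -0.1503], 0.0288, 243, 56, 10)
([0.459, -0.2887, 0.0168], [0.4583, -0.2897], 0.03, 264, 130, 15)
([0.4477, -0.0057, 0.0162], [0.4481, -0.0061], 0.0292, 253, 131, 15)
fin 58 [0.4253 0.2256 0.0495] [0.407 0.214 0.026] [0.443 0.239 0.066]
fintop 51 [0.4254 0.2264 0.0522] [0.406 0.214 0.046] [0.443 0.239 0.066]
blue 410 [0.5297 0.2749 0.0007] [ 0.435  0.182 -0.008] [0.618 0.366 0.008]
((0.5261050462722778, 0.27412348985671997), (0.14728309214115143, 0.146643728017807), 20.461872100830078)
plate 600 [0.4995 0.2626 0.0086] [0.401 0.205 0.004] [0.562 0.318 0.014]
((0.47541648149490356, 0.25138843059539795), (0.16264404356479645, 0.07529956102371216), 25.74875831604004)
knob 127 [ 0.6956 -0.0171  0.2159] [ 0.682 -0.033  0.193] [ 0.713 -0.001  0.225]
knobtop 47 [ 0.6975 -0.0163  0.2214] [ 0.685 -0.029  0.22 ] [ 0.712 -0.001  0.225]
bridge 515 [ 0.6936 -0
[... 1176 characters left out ...]
5035 0.2635 0.0084] [0.405 0.206 0.004] [0.565 0.32  0.014]
((0.47842222452163696, 0.2530655562877655), (0.164397731423378, 0.07663267850875854), 25.223493576049805)
knob 233 [ 0.7059 -0.0161  0.213 ] [ 0.684 -0.033  0.186] [ 0.717 -0.001  0.222]
knobtop 130 [ 0.702  -0.0162  0.2192] [ 0.687 -0.03   0.216] [ 0.717 -0.003  0.222]
bridge 531 [ 0.7005 -0.0051  0.145 ] [ 0.674 -0.08   0.136] [0.727 0.046 0.149]
((0.6997275948524475, -0.0170479416847229), (0.12544658780097961, 0.04858022183179855), 87.4969482421875)
rails 35 [ 0.609  -0.0071  0.0216] [ 0.588 -0.075  0.013] [0.679 0.056 0.025]
((0.6059799194335938, -0.0226474329829216), (0.08435820788145065, 0.1389426589012146), 32.85622787475586)
```

View pics/top_zoom.png

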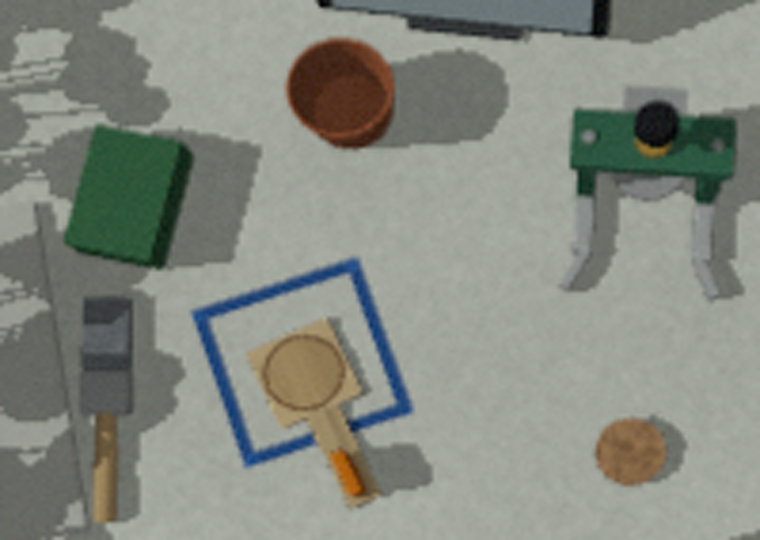

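```bash
python3 -m crank '[[[0,0,0.56,0,0,0.199,1],[0.5,-0.5,0.56,0,0,0.199,1],[1,-1,0.56,0,0,0.199,1],[1,-1,0.56,0,0,0.199,1],[1,-1,0.56,0,0,0.199,1],[1,-1,0.56,0,0,0.199,1],[1,-1,0.56,0,0,0.199,1],[1,-1,0.56,0,0,0.199,1],[1,-1,0.56,0,0,0.199,1],[1,-1,0.56,0,0,0.199,1]]]' 40
python3 -m crank '[[[1,-1,0,0,0,0,1],[1,-1,0,0,0,0,1],[1,-1,0,0,0,0,1],[1,-1,0,0,0,0,1],[1,-1,0,0,0,0,1],[1,-1,0,0,0,0,1],[1,-1,0,0,0,0,1],[1,-1,0,0,0,0,1],[1,-1,0,0,0,0,1],[1,-1,0,0,0,0,1]]]'
python3 -m crank '[[[1,-1,0,0,0,0,1],[1,-1,0,0,0,0,1],[1,-1,0,0,0,0,1],[1,-1,0,0,0,0,1],[1,-1,0,0,0,0,1],[1,-1,0,0,0,0,1],[1,-1,0,0,0,0,1],[1,-1,0,0,0,0,1],[1,-1,0,0,0,0,1],[1,-1,0,0,0,0,1]]]'
python3 -m crank '[[[0.373,-0.54,0,0,0,0,1],[0.373,-0.54,0,0,0,0,1],[0.373,-0.54,0,0,0,0,1],[0.373,-0.54,0,0,0,0,1],[0.373,-0.54,0,0,0,0,1],[0.373,-0.54,0,0,0,0,1],[0.373,-0.54,0,0,0,0,1],[0.373,-0.54,0,0,0,0,1],[0.373,-0.54,0,0,0,0,1],[0.373,-0.54,0,0,0,0,1]]]'
```

```text
clock: 2.33
eef_pos: [0.3427, 0.3655, 0.3193]
eef_rot: [-0.001, 0.023, 1.0, 0.0]
contact_force: [0.3, 0.4, 0.5]
finger_gap: 0.0932
grip_force: 0.0
clock: 3.17
eef_pos: [0.4923, 0.2166, 0.3198]
eef_rot: [-0.0, 0.022, 1.0, 0.0]
contact_force: [0.3, -0.2, -1.1]
finger_gap: 0.0933
grip_force: 0.0
clock: 4.0
eef_pos: [0.6426, 0.0668, 0.3205]
eef_rot: [0.0, 0.022, 1.0, 0.0]
contact_force: [-0.4, -0.3, -0.6]
finger_gap: 0.0934
grip_force: 0.0
clock: 4.83
eef_pos: [0.6993, -0.0153, 0.3201]
eef_rot: [0.0, 0.023, 1.0, 0.0]
contact_force: [0.3, -0.2, -0.5]
finger_gap: 0.093
grip_force: 0.0
```

```bash
python3 -m crank '[[[0,0,-0.15,0,0,0,1],[0,0,-0.3,0,0,0,1],[0,0,-0.45,0,0,0,1],[0,0,-0.6,0,0,0,1],[0,0,-0.7,0,0,0,1],[0,0,-0.8,0,0,0,1],[0,0,-0.8,0,0,0,1],[0,0,-0.8,0,0,0,0.3],[0,0,-0.8,0,0,0,0.1],[0,0,-0.8,0,0,0,0]]]' 40
python3 -m crank '[[[0,0,0,0,0,0,0],[0,0,0,0,0,0,0],[0,0,0,0,0,0,0],[0,0,0,0,0,0,0],[0,0,0.03,0,0,0,0],[0,0,0.06,0,0,0,0],[0,0,0.09,0,0,0,0],[0,0,0.12,0,0,0,0],[0,0,0.16,0,0,0,0],[0,0,0.2,0,0,0,0]]]'
```

```text
clock: 5.67
eef_pos: [0.7003, -0.0163, 0.2014]
eef_rot: [0.001, 0.024, 1.0, -0.0]
contact_force: [0.1, -0.5, -0.5]
finger_gap: 0.0772
grip_force: 0.0
clock: 6.5
eef_pos: [0.6995, -0.0166, 0.2288]
eef_rot: [-0.001, 0.024, 1.0, -0.0]
contact_force: [2.7, -2.6, -9.6]
finger_gap: 0.0331
grip_force: 40.0
```

```bash
python3 -m crank '[[[0,0,0.03,0,0,0,0],[0,0,0.06,0,0,0,0],[0,0,0.09,0,0,0,0],[0,0,0.12,0,0,0,0],[0,0,0.15,0,0,0,0],[0,0,0.17,0,0,0,0],[0,0,0.18,0,0,0,0],[0,0,0.19,0,0,0,0],[0,0,0.2,0,0,0,0],[0,0,0.2,0,0,0,0]]]'
python3 -m crank '[[[0,0,0.005,0,0,0,0],[0,0,0.01,0,0,0,0],[0,0,0.015,0,0,0,0],[0,0,0.02,0,0,0,0],[0,0,0.025,0,0,0,0],[0,0,0.03,0,0,0,0],[0,0,0.03,0,0,0,0],[0,0,0.03,0,0,0,0],[0,0,0.03,0,0,0,0],[0,0,0.03,0,0,0,0]]]'
```

```text
clock: 7.33
eef_pos: [0.6995, -0.0166, 0.26]
eef_rot: [0.0, 0.024, 1.0, -0.0]
contact_force: [-0.2, -5.3, -7.2]
finger_gap: 0.0333
grip_force: 40.0
clock: 8.17
eef_pos: [0.6995, -0.0166, 0.2641]
eef_rot: [-0.0, 0.024, 1.0, -0.0]
contact_force: [0.9, -4.6, -8.2]
finger_gap: 0.0332
grip_force: 40.0
```

```bash
python3 -m crank '[[[0,0,0.005,0,0,0,0],[0,0,0.01,0,0,0,0],[0,0,0.015,0,0,0,0],[0,0,0.02,0,0,0,0],[0,0,0.025,0,0,0,0],[0,0,0.03,0,0,0,0],[0,0,0.03,0,0,0,0],[0,0,0.03,0,0,0,0],[0,0,0.03,0,0,0,0],[0,0,0.03,0,0,0,0]]]'
python3 -m crank '[[[0,0,0.005,0,0,0,0],[0,0,0.005,0,0,0,0],[0,0,0.01,0,0,0,0],[0,0,0.01,0,0,0,0],[0,0,0.01,0,0,0,0],[0,0,0.015,0,0,0,0],[0,0,0.015,0,0,0,0],[0,0,0.015,0,0,0,0],[0,0,0.015,0,0,0,0],[0,0,0.015,0,0,0,0]]]'
```

```text
clock: 9.0
eef_pos: [0.6992, -0.0165, 0.2685]
eef_rot: [-0.0, 0.024, 1.0, -0.0]
contact_force: [-0.1, -5.5, -8.6]
finger_gap: 0.033
grip_force: 40.0
clock: 9.83
eef_pos: [0.6992, -0.0165, 0.2707]
eef_rot: [-0.001, 0.024, 1.0, -0.0]
contact_force: [1.1, -5.7, -8.1]
finger_gap: 0.0329
grip_force: 40.0
```

```bash
python3 - <<'E'
from h import *
p,d=snap("scene"); W=cloud("scene",d)
c=cv2.resize(p[150:310,170:330],None,fx=3.7,fy=3.7,interpolation=cv2.INTER_CUBIC); cv2.imwrite('pics/head1.png',c[:,:,::-1])
print(proj("scene",[.7,-.0165,.112]),proj("scene",[.7,-.0165,.245]),proj("scene",[.7,-.0165,.28]))
E
```

```text
[240.33343275 252.40616613] [238.68514665 223.533256  ] [238.16945264 214.49988079]
```

View pics/head1.png

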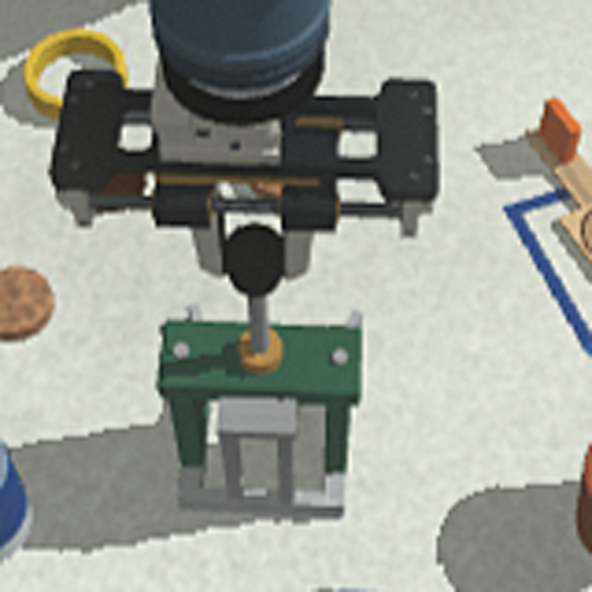

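The head has risen with the gripper still on the knob: the knob is at crop (255,260) and the rod shows above the bridge. I'll creep up until the force shows the stop.

```bash
python3 -m crank '[[[0,0,0.005,0,0,0,0],[0,0,0.01,0,0,0,0],[0,0,0.015,0,0,0,0],[0,0,0.02,0,0,0,0],[0,0,0.02,0,0,0,0],[0,0,0.02,0,0,0,0],[0,0,0.02,0,0,0,0],[0,0,0.02,0,0,0,0],[0,0,0.02,0,0,0,0],[0,0,0.02,0,0,0,0]]]'
python3 - <<'E'
from h import *
for n in("scene","top"):
    p,d=snap(n); W=cloud(n,d); hsv=cv2.cvtColor(p,cv2.COLOR_RGB2HSV)
    if n=="scene":
        sub=W[205:235,222:252]; q=sub[(abs(sub[...,1]+.0165)<.008)&(sub[...,0]>.66)]
        for r in range(205,250,2): print(r,W[r,239].round(3),p[r,239])
E
```

```text
clock: 10.72
eef_pos: [0.6992, -0.0165, 0.2737]
eef_rot: [-0.0, 0.024, 1.0, -0.0]
contact_force: [0.5, -4.9, -8.4]
finger_gap: 0.033
grip_force: 40.0
205 [ 0.732 -0.012  0.359] [73 76 79]
207 [ 0.485 -0.026 -0.002] [191 195 184]
209 [ 0.495 -0.026  0.002] [134 135 128]
211 [ 0.692 -0.015  0.282] [35 36 34]
213 [ 0.695 -0.015  0.279] [43 43 41]
215 [ 0.701 -0.015  0.28 ] [39 40 39]
217 [ 0.705 -0.015  0.279] [40 42 39]
219 [ 0.71  -0.015  0.278] [41 41 39]
221 [ 0.715 -0.015  0.278] [43 44 42]
223 [ 0.717 -0.015  0.274] [41 42 39]
225 [ 0.718 -0.015  0.268] [41 42 40]
227 [ 0.716 -0.015  0.257] [39 40 38]
229 [ 0.715 -0.016  0.247] [61 63 61]
231 [ 0.705 -0.016  0.222] [91 92 90]
233 [ 0.707 -0.017  0.217] [88 89 88]
235 [ 0.705 -0.017  0.206] [88 90 89]
237 [ 0.705 -0.017  0.196] [88 89 89]
239 [ 0.706 -0.017  0.188] [90 91 90]
241 [ 0.705 -0.018  0.178] [90 92 91]
243 [ 0.705 -0.018  0.169] [88 89 93]
245 [ 0.706 -0.018  0.16 ] [133 114  89]
247 [ 0.709 -0.018  0.156] [188 150  81]
249 [ 0.713 -0.018  0.154] [99 79 52]
```

```bash
python3 -m crank '[[[0,0,0,0,0,0,1],[0,0,0,0,0,0,1],[0,0,0,0,0,0,1],[0,0,0,0,0,0,1],[0,0,0.1,0,0,0,1],[0,0,0.2,0,0,0,1],[0,0,0.3,0,0,0,1],[0,0,0.4,0,0,0,1],[0,0,0.4,0,0,0,1],[0,0,0.4,0,0,0,1]]]' 30
python3 -m crank '[[[-1,0.077,0,0,0,0,1],[-1,0.077,0,0,0,0,1],[-1,0.077,0,0,0,0,1],[-1,0.077,0,0,0,0,1],[-1,0.077,-1,0,0,0,1],[-1,0.077,-1,0,0,0,1],[-1,0.077,-1,0,0,0,1],[-1,0.077,-1,0,0,0,1],[-1,0.077,-1,0,0,0,1],[-1,0.077,-1,0,0,0,1]]]'
python3 -m crank '[[[-0.65,0,-0.5,0,0,0,1],[-0.65,0,-0.5,0,0,0,1],[-0.65,0,-0.5,0,0,0,1],[-0.65,0,-0.5,0,0,0,1],[-0.65,0,-0.5,0,0,0,1],[-0.65,0,-0.5,0,0,0,1],[-0.65,0,-0.5,0,0,0,1],[-0.65,0,-0.5,0,0,0,1],[-0.65,0,-0.5,0,0,0,1],[-0.65,0,-0.5,0,0,0,1]]]'
python3 - <<'E'
from h import *
p,d=snap("scene"); W=cloud("scene",d)
print([W[r,239].round(3).tolist() for r in range(209,229,4)])
for o in discs("scene",p,d): print(o)
E
```

```text
clock: 11.65
eef_pos: [0.7, -0.0158, 0.3353]
eef_rot: [0.002, 0.023, 1.0, -0.0]
contact_force: [-0.3, 0.0, -0.4]
finger_gap: 0.0918
grip_force: 0.0
clock: 12.48
eef_pos: [0.5482, -0.0042, 0.1824]
eef_rot: [-0.002, 0.024, 1.0, 0.001]
contact_force: [0.3, 0.1, 0.5]
finger_gap: 0.0933
grip_force: 0.0
clock: 13.32
eef_pos: [0.4533, -0.0049, 0.1096]
eef_rot: [0.001, 0.024, 1.0, -0.0]
contact_force: [0.3, 0.4, -0.1]
finger_gap: 0.0931
grip_force: 0.0
[[0.494, -0.026, 0.001], [0.695, -0.015, 0.278], [0.705, -0.015, 0.279], [0.715, -0.015, 0.278], [0.716, -0.015, 0.265]]
([0.3818, -0.1833, 0.0182], [0.3657, -0.1875], 0.0405, 85, 145, 22)
([0.4532, -0.0041, 0.0157], [0.452, -0.004], 0.0311, 252, 146, 13)
([0.4632, -0.2873, 0.0154], [0.4613, -0.2866], 0.031, 253, 107, 13)
([0.4458, -0.1519, 0.0162], [0.455, -0.1511], 0.0279, 100, 58, 11)
([0.5808, -0.2133, 0.0158], [0.579, -0.2133], 0.0309, 310, 147, 13)
([0.5851, -0.3656, 0.0156], [0.5864, -0.3688], 0.0316, 248, 146, 13)
```

```bash
python3 -m crank '[[[-0.017,0,-0.2,0,0,0,1],[-0.017,0,-0.4,0,0,0,1],[-0.017,0,-0.5,0,0,0,1],[-0.017,0,-0.55,0,0,0,1],[-0.017,0,-0.593,0,0,0,1],[-0.017,0,-0.593,0,0,0,1],[-0.017,0,-0.593,0,0,0,1],[-0.017,0,-0.593,0,0,0,0],[-0.017,0,-0.593,0,0,0,0],[-0.017,0,-0.593,0,0,0,0]]]' 25
python3 -m crank '[[[0,0,0,0,0,0,0],[0,0,0,0,0,0,0],[0,0,0,0,0,0,0],[0,0,0,0,0,0,0],[0,0,0.2,0,0,0,0],[0,0,0.4,0,0,0,0],[0,0,0.6,0,0,0,0],[0,0,0.6,0,0,0,0],[0,0,0.6,0,0,0,0],[0,0,0.6,0,0,0,0]]]'
```

```text
clock: 14.2
eef_pos: [0.4502, -0.0048, 0.0207]
eef_rot: [0.001, 0.024, 1.0, -0.0]
contact_force: [-0.2, -0.3, -0.9]
finger_gap: 0.0775
grip_force: 0.0
clock: 15.03
eef_pos: [0.449, -0.0045, 0.1094]
eef_rot: [-0.0, 0.024, 1.0, 0.0]
contact_force: [-0.9, -0.2, -1.4]
finger_gap: 0.0594
grip_force: 25.0
```

```bash
python3 -m crank '[[[0.1,0.2,0,0,0,0,0],[0.2,0.4,0,0,0,0,0],[0.223,0.6,0,0,0,0,0],[0.223,0.8,0,0,0,0,0],[0.223,0.92,0,0,0,0,0],[0.223,0.92,0,0,0,0,0],[0.223,0.92,0,0,0,0,0],[0.223,0.92,0,0,0,0,0],[0.223,0.92,0,0,0,0,0],[0.223,0.92,0,0,0,0,0]]]'
python3 -m crank '[[[0.1,0.2,0,0,0,0,0],[0.2,0.4,0,0,0,0,0],[0.223,0.6,0,0,0,0,0],[0.223,0.8,0,0,0,0,0],[0.223,0.92,0,0,0,0,0],[0.223,0.92,0,0,0,0,0],[0.223,0.92,-0.1,0,0,0,0],[0.223,0.92,-0.2,0,0,0,0],[0.223,0.92,-0.3,0,0,0,0],[0.223,0.92,-0.3,0,0,0,0]]]'
python3 - <<'E'
from h import *
print(bot.get_obs()["eef_pos"])
E
```

```text
clock: 15.87
eef_pos: [0.4828, 0.1323, 0.1096]
eef_rot: [-0.0, 0.024, 1.0, -0.0]
contact_force: [-0.4, -0.2, -0.1]
finger_gap: 0.0594
grip_force: 25.0
clock: 16.7
eef_pos: [0.5146, 0.2692, 0.0621]
eef_rot: [-0.003, 0.024, 1.0, -0.001]
contact_force: [-0.2, 0.1, -0.5]
finger_gap: 0.0594
grip_force: 25.0
[0.51462791 0.26917991 0.06214529]
```

```bash
python3 -m crank '[[[0.014,0.014,-0.05,0,0,0,0],[0.014,0.014,-0.1,0,0,0,0],[0.014,0.014,-0.15,0,0,0,0],[0.014,0.014,-0.2,0,0,0,0],[0.014,0.014,-0.22,0,0,0,0],[0.014,0.014,-0.232,0,0,0,0],[0.014,0.014,-0.232,0,0,0,0],[0.014,0.014,-0.232,0,0,0,0],[0.014,0.014,-0.232,0,0,0,0],[0.014,0.014,-0.232,0,0,0,0]]]'
python3 -m crank '[[[0,0,0,0,0,0,0.8],[0,0,0,0,0,0,0.9],[0,0,0,0,0,0,0.9],[0,0,0,0,0,0,0.9],[0,0,0.2,0,0,0,0.9],[0,0,0.4,0,0,0,0.9],[0,0,0.6,0,0,0,1],[0,0,0.6,0,0,0,1],[0,0,0.6,0,0,0,1],[0,0,0.6,0,0,0,1]]]'
python3 -m crank '[[[0,-1,0,0,0,0,1],[0,-1,0,0,0,0,1],[0,-1,0,0,0,0,1],[0,-1,0,0,0,0,1],[0,-1,0,0,0,0,1],[0,-1,0,0,0,0,1],[0,-1,0,0,0,0,1],[0,-1,0,0,0,0,1],[0,-1,0,0,0,0,1],[0,-1,0,0,0,0,1]]]'
cat >> h.py <<'E'
def chk(zl,zh,box=(.40,.60,.18,.36)):
    "centres of top disc, plate-from-fin geometry, in both cameras"
    for n in("top","scene"):
        p,d=snap(n); W=cloud(n,d); hsv=cv2.cvtColor(p,cv2.COLOR_RGB2HSV)
        for o in discs(n,p,d,zl,zh,box): print(n,'disc',o[:4])
        T=(W[...,0]>box[0]-.05)&(W[...,0]<box[1]+.05)&(W[...,1]>box[2]-.03)&(W[...,1]<box[3]+.03)
        m=T&(W[...,2]>.004)&(W[...,2]<.014)&(hsv[...,0]<28)&(hsv[...,1]>60)
        q=W[m|(T&(W[...,2]>zl)&(W[...,2]<zh)&(hsv[...,1]>70)&(hsv[...,0]<28))]
        (c,s,a)=cv2.minAreaRect(q[:,:2].astype(np.float32))
        if s[0]<s[1]: a-=90
        a=np.radians(a); u=np.array([np.cos(a),np.sin(a)]); u=u if u[0]>0 else -u
        f=T&(hsv[...,1]>120)&(hsv[...,0]<25)&(W[...,2]>.046)&(W[...,2]<.058); 
        print(n,'plate',np.round(np.array(c)+.0445*u,4),'size',np.round(s,3),'yaw',np.degrees(np.arctan2(u[1],u[0])).round(1),'fin',W[f].mean(0).round(4))
E
python3 - <<'E'
from h import *
chk(.016,.034)
E
```

```text
clock: 17.53
eef_pos: [0.5188, 0.2736, 0.0306]
eef_rot: [0.0, 0.024, 1.0, 0.0]
contact_force: [-0.6, -0.1, -0.1]
finger_gap: 0.0594
grip_force: 25.0
clock: 18.37
eef_pos: [0.5181, 0.2733, 0.1198]
eef_rot: [-0.0, 0.024, 1.0, -0.0]
contact_force: [-0.4, 1.5, 0.2]
finger_gap: 0.0928
grip_force: 0.0
clock: 19.2
eef_pos: [0.5183, 0.1245, 0.1199]
eef_rot: [-0.0, 0.023, 1.0, 0.0]
contact_force: [0.8, 0.4, -0.5]
finger_gap: 0.0927
grip_force: 0.0
top disc ([0.5173, 0.2753, 0.0241], [0.5174, 0.272], 0.0296, 234)
top plate [0.515  0.2751] size [0.163 0.069] yaw 20.5 fin [nan nan nan]
scene disc ([0.5223, 0.2726, 0.0238], [0.52, 0.2741], 0.0309, 287)
scene plate [0.5286 0.2769] size [0.142 0.075] yaw 25.4 fin [0.4449 0.2368 0.0466]h.py:39: RuntimeWarning: Mean of empty slice.
  print(n,'plate',np.round(np.array(c)+.0445*u,4),'size',np.round(s,3),'yaw',np.degrees(np.arctan2(u[1],u[0])).round(1),'fin',W[f].mean(0).round(4))
  ret = um.true_divide(
```

```bash
python3 -m crank '[[[0,-1,0,0,0,0,1],[0,-1,0,0,0,0,1],[0,-1,0,0,0,0,1],[0,-1,0,0,0,0,1],[0,-1,0,0,0,0,1],[0,-1,0,0,0,0,1],[0,-1,0,0,0,0,1],[0,-1,0,0,0,0,1],[0,-1,0,0,0,0,1],[0,-1,0,0,0,0,1]]]'
python3 -m crank '[[[0.3,-1,0,0,0,0,1],[0.4,-1,0,0,0,0,1],[0.4,-1,0,0,0,0,1],[0.4,-1,0,0,0,0,1],[0.4,-1.0,0,0,0,0,1],[0.4,-1,0,0,0,0,1],[0.4,-1,0,0,0,0,1],[0.4,-1,0,0,0,0,1],[0.4,-1,0,0,0,0,1],[0.4,-1,0,0,0,0,1]]]'
python3 -m crank '[[[0,-0.26,0,0,0,0,1],[0,-0.26,0,0,0,0,1],[0,-0.26,-0.1,0,0,0,1],[0,-0.26,-0.3,0,0,0,1],[0,-0.26,-0.4,0,0,0,1],[0,-0.26,-0.4,0,0,0,1],[0,-0.26,-0.4,0,0,0,1],[0,-0.26,-0.4,0,0,0,1],[0,-0.26,-0.4,0,0,0,1],[0,-0.26,-0.4,0,0,0,1]]]'
```

```text
clock: 20.13
eef_pos: [0.5185, -0.0253, 0.1202]
eef_rot: [-0.0, 0.023, 1.0, 0.0]
contact_force: [-0.1, 0.5, -0.7]
finger_gap: 0.093
grip_force: 0.0
clock: 20.97
eef_pos: [0.5783, -0.1751, 0.1204]
eef_rot: [-0.0, 0.023, 1.0, 0.0]
contact_force: [-0.1, -0.7, -0.4]
finger_gap: 0.0928
grip_force: 0.0
clock: 21.8
eef_pos: [0.5795, -0.2159, 0.0617]
eef_rot: [0.001, 0.023, 1.0, -0.001]
contact_force: [0.3, -0.2, -0.0]
finger_gap: 0.0927
grip_force: 0.0
```

```bash
python3 -m crank '[[[0,0,-0.1,0,0,0,1],[0,0,-0.2,0,0,0,1],[0,0,-0.265,0,0,0,1],[0,0,-0.265,0,0,0,1],[0,0,-0.265,0,0,0,0.7],[0,0,-0.265,0,0,0,0],[0,0,-0.265,0,0,0,0],[0,0,-0.265,0,0,0,0],[0,0,-0.265,0,0,0,0],[0,0,-0.265,0,0,0,0]]]'
python3 -m crank '[[[0,0,0,0,0,0,0],[0,0,0.2,0,0,0,0],[0,0,0.4,0,0,0,0],[0,0,0.6,0,0,0,0],[0,0,0.7,0,0,0,0],[-0.2,0.2,0.7,0,0,0,0],[-0.4,0.4,0.7,0,0,0,0],[-0.4,0.6,0.7,0,0,0,0],[-0.4,0.8,0.7,0,0,0,0],[-0.4,1,0.7,0,0,0,0]]]'
python3 -m crank '[[[0,0.2,0,0,0,0,0],[0,0.4,0,0,0,0,0],[0,0.6,0,0,0,0,0],[0,0.8,0,0,0,0,0],[0,1,0,0,0,0,0],[0,1,0,0,0,0,0],[0,1,0,0,0,0,0],[0,1,0,0,0,0,0],[0,1,0,0,0,0,0],[0,1,0,0,0,0,0]]]'
python3 -m crank '[[[0,0.2,0,0,0,0,0],[0,0.4,0,0,0,0,0],[0,0.6,0,0,0,0,0],[0,0.8,0,0,0,0,0],[0,1,0,0,0,0,0],[0,1,0,0,0,0,0],[0,1,0,0,0,0,0],[0,1,0,0,0,0,0],[0,1,0,0,0,0,0],[0,1,0,0,0,0,0]]]'
```

```text
clock: 22.63
eef_pos: [0.5788, -0.2157, 0.0209]
eef_rot: [0.0, 0.024, 1.0, -0.0]
contact_force: [0.0, 0.6, 2.4]
finger_gap: 0.0592
grip_force: 25.0
clock: 23.47
eef_pos: [0.5177, -0.0644, 0.1257]
eef_rot: [0.0, 0.024, 1.0, -0.0]
contact_force: [-0.8, 0.3, -0.8]
finger_gap: 0.0595
grip_force: 25.0
clock: 24.3
eef_pos: [0.5186, 0.0833, 0.1254]
eef_rot: [-0.0, 0.024, 1.0, -0.0]
contact_force: [0.0, -0.0, -0.0]
finger_gap: 0.0592
grip_force: 25.0
clock: 25.13
eef_pos: [0.5188, 0.233, 0.1254]
eef_rot: [-0.0, 0.025, 1.0, -0.0]
contact_force: [-0.2, -1.4, -0.7]
finger_gap: 0.0593
grip_force: 25.0
```

```bash
python3 -m crank '[[[-0.005,0.15,0,0,0,0,0],[-0.005,0.263,-0.1,0,0,0,0],[-0.005,0.263,-0.2,0,0,0,0],[-0.005,0.263,-0.3,0,0,0,0],[-0.005,0.263,-0.4,0,0,0,0],[-0.005,0.263,-0.47,0,0,0,0],[-0.005,0.263,-0.51,0,0,0,0],[-0.005,0.263,-0.531,0,0,0,0],[-0.005,0.263,-0.531,0,0,0,0],[-0.005,0.263,-0.531,0,0,0,0]]]'
python3 -m crank '[[[0,0,0,0,0,0,0],[0,0,0,0,0,0,0.8],[0,0,0,0,0,0,0.9],[0,0,0,0,0,0,0.9],[0,0,0,0,0,0,0.9],[0,0,0.2,0,0,0,0.9],[0,0,0.4,0,0,0,0.9],[0,0,0.6,0,0,0,1],[0,0,0.6,0,0,0,1],[0,0,0.6,0,0,0,1]]]'
python3 -m crank '[[[0,-1,0,0,0,0,1],[0,-1,0,0,0,0,1],[0,-1,0,0,0,0,1],[0,-1,0,0,0,0,1],[0,-1,0,0,0,0,1],[0,-1,0,0,0,0,1],[0,-1,0,0,0,0,1],[0,-1,0,0,0,0,1],[0,-1,0,0,0,0,1],[0,-1,0,0,0,0,1]]]'
python3 -m crank '[[[0,-1,0,0,0,0,1],[0,-1,0,0,0,0,1],[0,-1,0,0,0,0,1],[0,-1,0,0,0,0,1],[0,-1,0,0,0,0,1],[0,-1,0,0,0,0,1],[0,-1,0,0,0,0,1],[0,-1,0,0,0,0,1],[0,-1,0,0,0,0,1],[0,-1,0,0,0,0,1]]]'
python3 - <<'E'
from h import *
for n in("top","scene"):
    p,d=snap(n)
    print([o[:4] for o in discs(n,p,d,.030,.046,(.45,.6,.2,.34))]);print([o[:5] for o in discs(n,p,d)])
E
```

```text
clock: 25.97
eef_pos: [0.5183, 0.2738, 0.0463]
eef_rot: [0.0, 0.024, 1.0, 0.0]
contact_force: [0.7, 0.6, -0.7]
finger_gap: 0.0592
grip_force: 25.0
clock: 26.8
eef_pos: [0.5191, 0.2744, 0.138]
eef_rot: [0.002, 0.024, 1.0, 0.001]
contact_force: [0.3, -0.9, -1.7]
finger_gap: 0.0925
grip_force: 0.0
clock: 27.63
eef_pos: [0.5176, 0.125, 0.1355]
eef_rot: [-0.0, 0.023, 1.0, 0.0]
contact_force: [-0.3, -0.1, -0.1]
finger_gap: 0.0929
grip_force: 0.0
clock: 28.47
eef_pos: [0.5178, -0.0249, 0.1358]
eef_rot: [0.0, 0.023, 1.0, 0.0]
contact_force: [0.2, 0.8, 0.9]
finger_gap: 0.0928
grip_force: 0.0
[([0.5163, 0.2716, 0.0397], [0.5165, 0.2726], 0.03, 275)]
[([0.5845, -0.3712, 0.0168], [0.5835, -0.3716], 0.0308, 236, 93), ([0.4556, -0.1498, 0.0167], [0.4557, -0.1501], 0.0288, 239, 61), ([0.4589, -0.2893, 0.0162], [0.4594, -0.2895], 0.0298, 252, 139)]
[([0.5219, 0.2732, 0.0394], [0.5198, 0.275], 0.0311, 300)]
[([0.3855, -0.1857, 0.0173], [0.3729, -0.1894], 0.036, 70, 134), ([0.4635, -0.2871, 0.0156], [0.4625, -0.2882], 0.0309, 255, 148), ([0.4593, -0.1491, 0.0158], [0.4598, -0.1497], 0.0305, 231, 60), ([0.5849, -0.3654, 0.0157], [0.5882, -0.3706], 0.0307, 238, 94)]
```

```bash
python3 -m crank '[[[0,-1,0,0,0,0,1],[-0.385,-1,0,0,0,0,1],[-0.385,-1,0,0,0,0,1],[-0.385,-1,0,0,0,0,1],[-0.385,-1,0,0,0,0,1],[-0.385,-1,0,0,0,0,1],[-0.385,-1,0,0,0,0,1],[-0.385,-1,0,0,0,0,1],[-0.385,-1,0,0,0,0,1],[-0.385,-1,0,0,0,0,1]]]'
python3 -m crank '[[[0,-0.755,0,0,0,0,1],[0,-0.755,0,0,0,0,1],[0,-0.755,0,0,0,0,1],[0,-0.755,0,0,0,0,1],[0,-0.755,-0.2,0,0,0,1],[0,-0.755,-0.4,0,0,0,1],[0,-0.755,-0.5,0,0,0,1],[0,-0.755,-0.5,0,0,0,1],[0,-0.755,-0.5,0,0,0,1],[0,-0.755,-0.5,0,0,0,1]]]'

```

```text
clock: 29.4
eef_pos: [0.4605, -0.1748, 0.1357]
eef_rot: [0.0, 0.022, 1.0, 0.0]
contact_force: [0.4, 0.6, -1.1]
finger_gap: 0.0933
grip_force: 0.0
clock: 30.23
eef_pos: [0.461, -0.2892, 0.0618]
eef_rot: [0.001, 0.023, 1.0, -0.0]
contact_force: [-0.3, -0.6, -0.3]
finger_gap: 0.0932
grip_force: 0.0
```

```bash
python3 -m crank '[[[0,0,-0.1,0,0,0,1],[0,0,-0.2,0,0,0,1],[0,0,-0.268,0,0,0,1],[0,0,-0.268,0,0,0,1],[0,0,-0.268,0,0,0,0.7],[0,0,-0.268,0,0,0,0],[0,0,-0.268,0,0,0,0],[0,0,-0.268,0,0,0,0],[0,0,-0.268,0,0,0,0],[0,0,-0.268,0,0,0,0]]]'
python3 -m crank '[[[0,0,0,0,0,0,0],[0,0,0.2,0,0,0,0],[0,0,0.4,0,0,0,0],[0,0,0.6,0,0,0,0],[0,0,0.8,0,0,0,0],[0.2,0.2,0.8,0,0,0,0],[0.38,0.4,0.8,0,0,0,0],[0.38,0.6,0.8,0,0,0,0],[0.38,0.8,0.8,0,0,0,0],[0.38,1,0.8,0,0,0,0]]]'
python3 -m crank '[[[0,0.2,0,0,0,0,0],[0,0.4,0,0,0,0,0],[0,0.6,0,0,0,0,0],[0,0.8,0,0,0,0,0],[0,1,0,0,0,0,0],[0,1,0,0,0,0,0],[0,1,0,0,0,0,0],[0,1,0,0,0,0,0],[0,1,0,0,0,0,0],[0,1,0,0,0,0,0]]]'
python3 -m crank '[[[0,0.2,0,0,0,0,0],[0,0.4,0,0,0,0,0],[0,0.6,0,0,0,0,0],[0,0.8,0,0,0,0,0],[0,1,0,0,0,0,0],[0,1,0,0,0,0,0],[0,1,0,0,0,0,0],[0,1,0,0,0,0,0],[0,1,0,0,0,0,0],[0,1,0,0,0,0,0]]]'
```

```text
clock: 31.07
eef_pos: [0.4602, -0.2895, 0.021]
eef_rot: [0.0, 0.024, 1.0, -0.0]
contact_force: [-0.7, -0.3, 2.9]
finger_gap: 0.0594
grip_force: 25.0
clock: 31.9
eef_pos: [0.517, -0.1379, 0.1403]
eef_rot: [-0.0, 0.024, 1.0, 0.0]
contact_force: [1.3, 0.2, 0.7]
finger_gap: 0.0595
grip_force: 25.0
clock: 32.73
eef_pos: [0.5171, 0.0095, 0.1405]
eef_rot: [-0.0, 0.024, 1.0, -0.0]
contact_force: [0.6, -0.2, -0.4]
finger_gap: 0.0592
grip_force: 25.0
clock: 33.57
eef_pos: [0.5172, 0.1592, 0.1405]
eef_rot: [-0.0, 0.025, 1.0, -0.0]
contact_force: [-0.4, -0.9, 0.1]
finger_gap: 0.0595
grip_force: 25.0
```

```bash
python3 -m crank '[[[0.005,0.2,0,0,0,0,0],[0.005,0.4,0,0,0,0,0],[0.005,0.6,0,0,0,0,0],[0.005,0.755,0,0,0,0,0],[0.005,0.755,-0.1,0,0,0,0],[0.005,0.755,-0.2,0,0,0,0],[0.005,0.755,-0.3,0,0,0,0],[0.005,0.755,-0.4,0,0,0,0],[0.005,0.755,-0.4,0,0,0,0],[0.005,0.755,-0.4,0,0,0,0]]]'
python3 -m crank '[[[0,0,-0.04,0,0,0,0],[0,0,-0.08,0,0,0,0],[0,0,-0.11,0,0,0,0],[0,0,-0.128,0,0,0,0],[0,0,-0.128,0,0,0,0],[0,0,-0.128,0,0,0,0],[0,0,-0.128,0,0,0,0.7],[0,0,-0.128,0,0,0,0.9],[0,0,-0.128,0,0,0,0.9],[0,0,-0.128,0,0,0,0.9]]]'
python3 -m crank '[[[0,0,0.2,0,0,0,0.9],[0,0,0.4,0,0,0,0.9],[0,0,0.6,0,0,0,1],[0,0,0.6,0,0,0,1],[0,-0.25,0.6,0,0,0,1],[0,-0.5,0.6,0,0,0,1],[0,-0.75,0.6,0,0,0,1],[0,-1,0.6,0,0,0,1],[0,-1,0.6,0,0,0,1],[0,-1,0.6,0,0,0,1]]]'
python3 -m crank '[[[0,-1,0,0,0,0,1],[0,-1,0,0,0,0,1],[0,-1,0,0,0,0,1],[0,-1,0,0,0,0,1],[0,-1,0,0,0,0,1],[0,-1,0,0,0,0,1],[0,-1,0,0,0,0,1],[0,-1,0,0,0,0,1],[0,-1,0,0,0,0,1],[0,-1,0,0,0,0,1]]]'
python3 - <<'E'
from h import *
for n in("top","scene"):
    p,d=snap(n)
    print([o[:4] for o in discs(n,p,d,.046,.062,(.45,.6,.2,.34))]);print([o[:5] for o in discs(n,p,d)])
E
```

```text
clock: 34.4
eef_pos: [0.5175, 0.2729, 0.08]
eef_rot: [-0.001, 0.024, 1.0, -0.0]
contact_force: [-0.2, -0.3, -0.1]
finger_gap: 0.0593
grip_force: 25.0
clock: 35.23
eef_pos: [0.5178, 0.2739, 0.0615]
eef_rot: [0.0, 0.024, 1.0, 0.0]
contact_force: [-0.7, -0.3, -0.2]
finger_gap: 0.0804
grip_force: 0.0
clock: 36.07
eef_pos: [0.5179, 0.1221, 0.1513]
eef_rot: [0.0, 0.026, 1.0, 0.0]
contact_force: [-0.1, -0.6, 0.3]
finger_gap: 0.0929
grip_force: 0.0
clock: 36.9
eef_pos: [0.5178, -0.0247, 0.1513]
eef_rot: [-0.0, 0.023, 1.0, 0.0]
contact_force: [0.8, 0.5, 0.1]
finger_gap: 0.0929
grip_force: 0.0
[([0.5163, 0.2717, 0.0556], [0.517, 0.2719], 0.0297, 276)]
[([0.5844, -0.3715, 0.0165], [0.5853, -0.3716], 0.0296, 240, 93), ([0.456, -0.1504, 0.0162], [0.4556, -0.1504], 0.0288, 239, 61)]
[([0.522, 0.2727, 0.0556], [0.5188, 0.2741], 0.0308, 303)]
[([0.3839, -0.1847, 0.0183], [0.3711, -0.1902], 0.0381, 79, 139), ([0.459, -0.149, 0.0158], [0.4586, -0.1489], 0.0299, 224, 62), ([0.5849, -0.3651, 0.0155], [0.5874, -0.3715], 0.0316, 239, 95)]
```

```bash
python3 -m crank '[[[0,-1,0,0,0,0,1],[0,-1,0,0,0,0,1],[0,-1,0,0,0,0,1],[0,-1,0,0,0,0,1],[0,-1,0,0,0,0,1],[0,-1,0,0,0,0,1],[0,-1,0,0,0,0,1],[0,-1,0,0,0,0,1],[0,-1,0,0,0,0,1],[0,-1,0,0,0,0,1]]]'
python3 -m crank '[[[0.457,-1,0,0,0,0,1],[0.457,-1,0,0,0,0,1],[0.457,-1,0,0,0,0,1],[0.457,-1,0,0,0,0,1],[0.457,-1,0,0,0,0,1],[0.457,-1,0,0,0,0,1],[0.457,-1,0,0,0,0,1],[0.457,-1,0,0,0,0,1],[0.457,-1,0,0,0,0,1],[0.457,-1,0,0,0,0,1]]]'
python3 -m crank '[[[0,-0.307,0,0,0,0,1],[0,-0.307,0,0,0,0,1],[0,-0.307,-0.2,0,0,0,1],[0,-0.307,-0.4,0,0,0,1],[0,-0.307,-0.6,0,0,0,1],[0,-0.307,-0.7,0,0,0,1],[0,-0.307,-0.7,0,0,0,1],[0,-0.307,-0.7,0,0,0,1],[0,-0.307,-0.7,0,0,0,1],[0,-0.307,-0.7,0,0,0,1]]]'

```

```text
clock: 37.83
eef_pos: [0.5179, -0.1748, 0.1515]
eef_rot: [0.0, 0.023, 1.0, 0.0]
contact_force: [-0.7, 0.3, 0.1]
finger_gap: 0.0932
grip_force: 0.0
clock: 38.67
eef_pos: [0.5863, -0.3247, 0.1519]
eef_rot: [0.0, 0.023, 1.0, -0.0]
contact_force: [0.1, -0.8, -0.3]
finger_gap: 0.0928
grip_force: 0.0
clock: 39.5
eef_pos: [0.5875, -0.3729, 0.0487]
eef_rot: [0.001, 0.023, 1.0, -0.001]
contact_force: [-0.3, 0.6, -0.4]
finger_gap: 0.0928
grip_force: 0.0
```

```bash
python3 -m crank '[[[0,0,-0.1,0,0,0,1],[0,0,-0.177,0,0,0,1],[0,0,-0.177,0,0,0,1],[0,0,-0.177,0,0,0,1],[0,0,-0.177,0,0,0,0.7],[0,0,-0.177,0,0,0,0],[0,0,-0.177,0,0,0,0],[0,0,-0.177,0,0,0,0],[0,0,-0.177,0,0,0,0],[0,0,-0.177,0,0,0,0]]]'
python3 -m crank '[[[0,0,0,0,0,0,0],[0,0,0.2,0,0,0,0],[0,0,0.4,0,0,0,0],[0,0,0.6,0,0,0,0],[0,0,0.8,0,0,0,0],[-0.2,0.2,0.9,0,0,0,0],[-0.4,0.4,0.9,0,0,0,0],[-0.457,0.6,0.9,0,0,0,0],[-0.457,0.8,0.9,0,0,0,0],[-0.457,1,0.9,0,0,0,0]]]'
python3 -m crank '[[[0,0.2,0,0,0,0,0],[0,0.4,0,0,0,0,0],[0,0.6,0,0,0,0,0],[0,0.8,0,0,0,0,0],[0,1,0,0,0,0,0],[0,1,0,0,0,0,0],[0,1,0,0,0,0,0],[0,1,0,0,0,0,0],[0,1,0,0,0,0,0],[0,1,0,0,0,0,0]]]'
python3 -m crank '[[[0,0.2,0,0,0,0,0],[0,0.4,0,0,0,0,0],[0,0.6,0,0,0,0,0],[0,0.8,0,0,0,0,0],[0,1,0,0,0,0,0],[0,1,0,0,0,0,0],[0,1,0,0,0,0,0],[0,1,0,0,0,0,0],[0,1,0,0,0,0,0],[0,1,0,0,0,0,0]]]'
python3 -m crank '[[[0,0.2,0,0,0,0,0],[0,0.4,0,0,0,0,0],[0,0.6,0,0,0,0,0],[0,0.8,0,0,0,0,0],[0,1,0,0,0,0,0],[0,1,0,0,0,0,0],[0,1,0,0,0,0,0],[0,1,0,0,0,0,0],[0,1,0,0,0,0,0],[0,1,0,0,0,0,0]]]'
```

```text
clock: 40.33
eef_pos: [0.5864, -0.3722, 0.0201]
eef_rot: [0.0, 0.024, 1.0, -0.0]
contact_force: [0.1, -0.2, 1.2]
finger_gap: 0.0594
grip_force: 25.0
clock: 41.17
eef_pos: [0.5166, -0.2209, 0.1552]
eef_rot: [0.0, 0.024, 1.0, -0.0]
contact_force: [0.4, -0.4, 0.1]
finger_gap: 0.0593
grip_force: 25.0
clock: 42.0
eef_pos: [0.5179, -0.0733, 0.1548]
eef_rot: [0.0, 0.024, 1.0, -0.0]
contact_force: [0.2, 0.0, 0.2]
finger_gap: 0.0592
grip_force: 25.0
clock: 42.83
eef_pos: [0.518, 0.0765, 0.1547]
eef_rot: [-0.0, 0.025, 1.0, -0.0]
contact_force: [0.6, -0.5, 0.1]
finger_gap: 0.0595
grip_force: 25.0
clock: 43.67
eef_pos: [0.5181, 0.2264, 0.1548]
eef_rot: [-0.0, 0.025, 1.0, -0.0]
contact_force: [0.7, -0.5, 0.3]
finger_gap: 0.0598
grip_force: 25.0
```

```bash
python3 -m crank '[[[0,0.15,0,0,0,0,0],[0,0.303,0,0,0,0,0],[0,0.303,0,0,0,0,0],[0,0.303,-0.1,0,0,0,0],[0,0.303,-0.2,0,0,0,0],[0,0.303,-0.3,0,0,0,0],[0,0.303,-0.4,0,0,0,0],[0,0.303,-0.4,0,0,0,0],[0,0.303,-0.4,0,0,0,0],[0,0.303,-0.4,0,0,0,0]]]'
python3 -m crank '[[[0,0,-0.04,0,0,0,0],[0,0,-0.08,0,0,0,0],[0,0,-0.1,0,0,0,0],[0,0,-0.119,0,0,0,0],[0,0,-0.119,0,0,0,0],[0,0,-0.119,0,0,0,0],[0,0,-0.119,0,0,0,0.7],[0,0,-0.119,0,0,0,0.9],[0,0,-0.119,0,0,0,0.9],[0,0,-0.119,0,0,0,0.9]]]'
python3 -m crank '[[[0,0,0.2,0,0,0,0.9],[0,0,0.4,0,0,0,0.9],[0,0,0.6,0,0,0,1],[0,0,0.6,0,0,0,1],[0,-0.25,0.6,0,0,0,1],[0,-0.5,0.6,0,0,0,1],[0,-0.75,0.6,0,0,0,1],[0,-1,0.6,0,0,0,1],[0,-1,0.6,0,0,0,1],[0,-1,0.6,0,0,0,1]]]'
python3 -m crank '[[[0,-1,0,0,0,0,1],[0,-1,0,0,0,0,1],[0,-1,0,0,0,0,1],[0,-1,0,0,0,0,1],[0,-1,0,0,0,0,1],[0,-1,0,0,0,0,1],[0,-1,0,0,0,0,1],[0,-1,0,0,0,0,1],[0,-1,0,0,0,0,1],[0,-1,0,0,0,0,1]]]'
python3 - <<'E'
from h import *
for n in("top","scene"):
    p,d=snap(n)
    print([o[:4] for o in discs(n,p,d,.062,.078,(.45,.6,.2,.34))]);print([o[:5] for o in discs(n,p,d)])
E
```

```text
clock: 44.5
eef_pos: [0.5185, 0.2727, 0.0956]
eef_rot: [0.0, 0.024, 1.0, 0.0]
contact_force: [0.2, 1.4, 0.3]
finger_gap: 0.0589
grip_force: 25.0
clock: 45.33
eef_pos: [0.5179, 0.2734, 0.0772]
eef_rot: [0.0, 0.024, 1.0, 0.0]
contact_force: [-0.3, -0.6, -0.0]
finger_gap: 0.0801
grip_force: 0.0
clock: 46.17
eef_pos: [0.5179, 0.1215, 0.1669]
eef_rot: [0.0, 0.026, 1.0, 0.0]
contact_force: [-0.2, 0.5, -0.4]
finger_gap: 0.0926
grip_force: 0.0
clock: 47.0
eef_pos: [0.5178, -0.0254, 0.167]
eef_rot: [-0.0, 0.023, 1.0, 0.0]
contact_force: [0.8, 0.2, 0.5]
finger_gap: 0.0931
grip_force: 0.0
[([0.5158, 0.2708, 0.0714], [0.516, 0.2719], 0.0302, 290)]
[([0.4553, -0.1509, 0.0165], [0.4553, -0.1507], 0.0284, 226, 60)]
[([0.5217, 0.2724, 0.0717], [0.5192, 0.2726], 0.031, 309)]
[([0.3827, -0.1852, 0.0181], [0.365, -0.1881], 0.0411, 82, 140), ([0.4587, -0.1491, 0.0158], [0.4577, -0.1481], 0.0303, 225, 61)]
```

```bash
python3 -m crank '[[[-0.402,-0.4,0,0,0,0,1],[-0.402,-0.83,0,0,0,0,1],[-0.402,-0.83,0,0,0,0,1],[-0.402,-0.83,0,0,0,0,1],[-0.402,-0.83,-0.2,0,0,0,1],[-0.402,-0.83,-0.4,0,0,0,1],[-0.402,-0.83,-0.6,0,0,0,1],[-0.402,-0.83,-0.8,0,0,0,1],[-0.402,-0.83,-0.8,0,0,0,1],[-0.402,-0.83,-0.8,0,0,0,1]]]'
python3 -m crank '[[[0,0,-0.1,0,0,0,1],[0,0,-0.175,0,0,0,1],[0,0,-0.175,0,0,0,1],[0,0,-0.175,0,0,0,1],[0,0,-0.175,0,0,0,0.7],[0,0,-0.175,0,0,0,0],[0,0,-0.175,0,0,0,0],[0,0,-0.175,0,0,0,0],[0,0,-0.175,0,0,0,0],[0,0,-0.175,0,0,0,0]]]' 25
```

```text
clock: 47.93
eef_pos: [0.4565, -0.1504, 0.0461]
eef_rot: [-0.002, 0.023, 1.0, 0.001]
contact_force: [-0.3, -0.4, 1.3]
finger_gap: 0.0935
grip_force: 0.0
clock: 48.77
eef_pos: [0.4576, -0.1512, 0.0209]
eef_rot: [0.0, 0.024, 1.0, -0.0]
contact_force: [-0.9, 0.5, 4.2]
finger_gap: 0.0592
grip_force: 25.0
```

```bash
python3 -m crank '[[[0,0,0,0,0,0,0],[0,0,0.2,0,0,0,0],[0,0,0.4,0,0,0,0],[0,0,0.6,0,0,0,0],[0,0,0.8,0,0,0,0],[0.2,0.2,1,0,0,0,0],[0.402,0.4,1,0,0,0,0],[0.402,0.6,1,0,0,0,0],[0.402,0.8,1,0,0,0,0],[0.402,1,1,0,0,0,0]]]'
python3 -m crank '[[[0,0.2,0,0,0,0,0],[0,0.4,0,0,0,0,0],[0,0.6,0,0,0,0,0],[0,0.8,0,0,0,0,0],[0,1,0,0,0,0,0],[0,1,0,0,0,0,0],[0,1,0,0,0,0,0],[0,1,0,0,0,0,0],[0,1,0,0,0,0,0],[0,1,0,0,0,0,0]]]'
python3 -m crank '[[[0,0.2,0,0,0,0,0],[0,0.4,0,0,0,0,0],[0,0.6,0,0,0,0,0],[0,0.7,0,0,0,0,0],[0,0.8,0,0,0,0,0],[0,0.8,0,0,0,0,0],[0,0.8,0,0,0,0,0],[0,0.8,0,0,0,0,0],[0,0.8,0,0,0,0,0],[0,0.8,0,0,0,0,0]]]'
```

```text
clock: 49.6
eef_pos: [0.518, 0.0004, 0.1706]
eef_rot: [-0.0, 0.023, 1.0, 0.0]
contact_force: [1.1, 0.3, 0.3]
finger_gap: 0.0591
grip_force: 25.0
clock: 50.43
eef_pos: [0.5179, 0.1476, 0.1706]
eef_rot: [-0.0, 0.024, 1.0, -0.0]
contact_force: [-0.2, 0.0, -0.8]
finger_gap: 0.0592
grip_force: 25.0
clock: 51.27
eef_pos: [0.518, 0.2677, 0.1708]
eef_rot: [0.0, 0.024, 1.0, -0.0]
contact_force: [0.0, 0.8, -1.4]
finger_gap: 0.0595
grip_force: 25.0
```

```bash
python3 -m crank '[[[0,0.03,-0.1,0,0,0,0],[0,0.03,-0.2,0,0,0,0],[0,0.03,-0.3,0,0,0,0],[0,0.03,-0.4,0,0,0,0],[0,0.03,-0.44,0,0,0,0],[0,0.03,-0.48,0,0,0,0],[0,0.03,-0.5,0,0,0,0],[0,0.03,-0.513,0,0,0,0],[0,0.03,-0.513,0,0,0,0],[0,0.03,-0.513,0,0,0,0]]]'
python3 -m crank '[[[0,0,0,0,0,0,0],[0,0,0,0,0,0,0.7],[0,0,0,0,0,0,0.9],[0,0,0,0,0,0,0.9],[0,0,0,0,0,0,0.9],[0,0,0.2,0,0,0,0.9],[0,0,0.4,0,0,0,0.9],[0,0,0.6,0,0,0,1],[0,0,0.6,0,0,0,1],[0,0,0.6,0,0,0,1]]]'
python3 -m crank '[[[0,-0.25,0,0,0,0,1],[0,-0.5,0,0,0,0,1],[0,-0.75,0,0,0,0,1],[0,-1,0,0,0,0,1],[0,-1,0,0,0,0,1],[0,-1,0,0,0,0,1],[0,-1,0,0,0,0,1],[0,-1,0,0,0,0,1],[0,-1,0,0,0,0,1],[0,-1,0,0,0,0,1]]]'
python3 - <<'E'
from h import *
for n in("top","scene"):
    p,d=snap(n)
    print([o[:4] for o in discs(n,p,d,.078,.095,(.45,.6,.2,.34))])
    W=cloud(n,d); hsv=cv2.cvtColor(p,cv2.COLOR_RGB2HSV)
    f=(W[...,0]<.47)&(W[...,0]>.35)&(abs(W[...,1]-.23)<.05)&(W[...,2]>.045)&(W[...,2]<.06)&(hsv[...,1]>120); print(n,f.sum(),W[f].mean(0))
    p4=cv2.resize(p[170:260,140:230] if n=="top" else p[160:250,290:380],None,fx=6,fy=6,interpolation=cv2.INTER_CUBIC); np.save(n+'c.npy',p4)
cv2.imwrite('pics/stack.png',np.hstack([np.load('topc.npy'),np.load('scenec.npy')])[:,:,::-1][:,:,:].copy()) 
im=cv2.imread('pics/stack.png'); cv2.imwrite('pics/stack.png',cv2.resize(im,(800,400)))
E
```

```text
clock: 52.1
eef_pos: [0.5182, 0.2734, 0.0944]
eef_rot: [0.001, 0.024, 1.0, 0.0]
contact_force: [-0.9, -0.7, 0.2]
finger_gap: 0.0591
grip_force: 25.0
clock: 52.93
eef_pos: [0.519, 0.2737, 0.186]
eef_rot: [0.002, 0.024, 1.0, 0.001]
contact_force: [-0.1, -0.2, 0.2]
finger_gap: 0.0923
grip_force: 0.0
clock: 53.77
eef_pos: [0.5175, 0.1245, 0.1835]
eef_rot: [-0.0, 0.023, 1.0, 0.0]
contact_force: [0.2, -1.1, 0.5]
finger_gap: 0.093
grip_force: 0.0
[([0.5155, 0.2771, 0.0879], [0.5164, 0.2728], 0.029, 222)]
top 4 [0.41302089 0.21576077 0.05178758]
[([0.5189, 0.2735, 0.0882], [0.5192, 0.2741], 0.0302, 261)]
scene 46 [0.43309927 0.22941466 0.05139333]
```

View pics/stack.png

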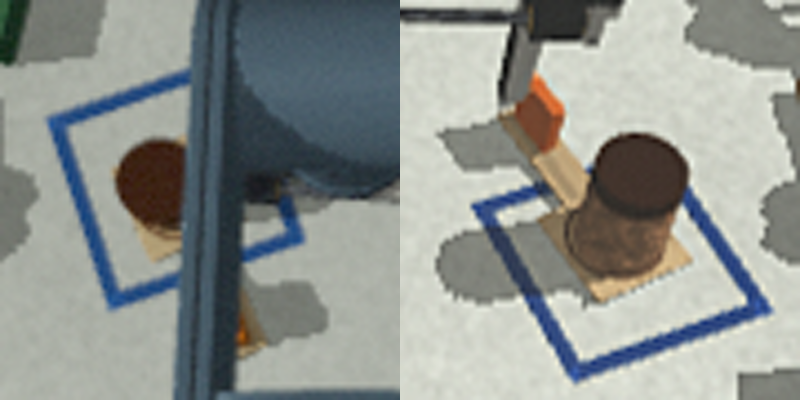

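```bash
python3 -m crank '[[[-0.2,0,0,0,0,0.07,1],[-0.4,0,0,0,0,0.14,0.7],[-0.603,0.2,0,0,0,0.21,0.7],[-0.603,0.4,0,0,0,0.28,0.7],[-0.603,0.692,0,0,0,0.312,0.7],[-0.603,0.692,0,0,0,0.312,0.7],[-0.603,0.692,-0.2,0,0,0.312,0.7],[-0.603,0.692,-0.4,0,0,0.312,0.7],[-0.603,0.692,-0.4,0,0,0.312,0.7],[-0.603,0.692,-0.4,0,0,0.312,0.7]]]'
python3 - <<'E'
from h import *
p,d=snap("scene"); W=cloud("scene",d); hsv=cv2.cvtColor(p,cv2.COLOR_RGB2HSV)
f=(W[...,0]<.47)&(W[...,0]>.35)&(abs(W[...,1]-.23)<.05)&(W[...,2]>.045)&(W[...,2]<.06)&(hsv[...,1]>120); print(f.sum(),W[f].mean(0))
E
```

```text
clock: 54.7
eef_pos: [0.4261, 0.2269, 0.1229]
eef_rot: [-0.002, -0.22, 0.976, -0.0]
contact_force: [0.9, -0.6, 1.0]
finger_gap: 0.0648
grip_force: 0.0
53 [0.42998953 0.22743665 0.05157456]
```

```bash
python3 -m crank '[[[0.005,0.005,-0.15,0,0,0,0.7],[0.005,0.005,-0.3,0,0,0,0.7],[0.005,0.005,-0.4,0,0,0,0.7],[0.005,0.005,-0.5,0,0,0,0.7],[0.005,0.005,-0.565,0,0,0,0.7],[0.005,0.005,-0.565,0,0,0,0.7],[0.005,0.005,-0.565,0,0,0,0.4],[0.005,0.005,-0.565,0,0,0,0.3],[0.005,0.005,-0.565,0,0,0,0.25],[0.005,0.005,-0.565,0,0,0,0.2]]]' 30
python3 -m crank '[[[0,0,0,0,0,0,0.16],[0,0,0,0,0,0,0.12],[0,0,0,0,0,0,0.08],[0,0,0,0,0,0,0],[0,0,0,0,0,0,0],[0,0,0,0,0,0,0],[0,0,0,0,0,0,0],[0,0,0,0,0,0,0],[0,0,0,0,0,0,0],[0,0,0,0,0,0,0]]]'
```

```text
clock: 55.58
eef_pos: [0.4288, 0.2281, 0.04]
eef_rot: [0.001, -0.22, 0.976, 0.0]
contact_force: [1.2, -0.7, 0.5]
finger_gap: 0.0428
grip_force: 0.0
clock: 56.42
eef_pos: [0.428, 0.228, 0.039]
eef_rot: [-0.0, -0.22, 0.976, 0.0]
contact_force: [-1.7, 2.4, 1.0]
finger_gap: 0.0117
grip_force: 29.9
```

```bash
python3 -m crank '[[[0,-0.02,0,0,0,0,0],[0,-0.06,0,0,0,-0.01,0],[0,-0.11,0,0,0,-0.02,0],[0,-0.17,0,0,0,-0.03,0],[0,-0.23,0,0,0,-0.045,0],[0,-0.29,0,0,0,-0.06,0],[0,-0.35,0,0,0,-0.075,0],[0,-0.41,0,0,0,-0.09,0],[0,-0.47,0,0,0,-0.105,0],[0,-0.53,0,0,0,-0.12,0]]]'
python3 -m crank '[[[0,-0.06,0,0,0,-0.015,0],[0,-0.12,0,0,0,-0.03,0],[0,-0.18,0,0,0,-0.045,0],[0,-0.24,0,0,0,-0.06,0],[0,-0.3,0,0,0,-0.075,0],[0,-0.36,0,0,0,-0.09,0],[0,-0.42,0,0,0,-0.105,0],[0,-0.48,0,0,0,-0.12,0],[0,-0.54,0,0,0,-0.135,0],[0,-0.6,0,0,0,-0.15,0]]]'
python3 -m crank '[[[0,-0.06,0,0,0,-0.012,0],[0,-0.12,0,0,0,-0.024,0],[0,-0.18,0,0,0,-0.034,0],[0,-0.24,0,0,0,-0.042,0],[0,-0.29,0,0,0,-0.042,0],[0,-0.33,0,0,0,-0.042,0],[0,-0.365,0,0,0,-0.042,0],[0,-0.39,0,0,0,-0.042,0],[0,-0.405,0,0,0,-0.042,0],[0,-0.415,0,0,0,-0.042,0]]]'
python3 - <<'E'
from h import *
print(bot.get_obs()["eef_pos"])
for n in("top","scene"):
    p,d=snap(n,n+'_m.png')
    print([o[:4] for o in discs(n,p,d,.078,.095,(.45,.65,-.08,.08))])
    W=cloud(n,d); hsv=cv2.cvtColor(p,cv2.COLOR_RGB2HSV)
    m=(W[...,0]>.44)&(W[...,0]<.60)&(abs(W[...,1]+.01)<.1)&(W[...,2]>.004)&(W[...,2]<.014)&(hsv[...,0]<28)&(hsv[...,1]>60)
    q=W[m]; print('plate',len(q),q.min(0).round(4),q.max(0).round(4))
    q=W[(W[...,0]>.6)&(W[...,0]<.675)&(abs(W[...,1]+.015)<.07)&(W[...,2]>.017)&(W[...,2]<.028)]
    for s in(1,-1):
        r=q[(q[:,1]+.015)*s>0]
        if len(r)>8: print('rail',s,[ (round(a,3),r[abs(r[:,0]-a)<.008][:,1].mean().round(4)) for a in (.615,.63,.645,.66)])
a=cv2.imread('pics/top_m.png')[120:270,200:340]; b=cv2.imread('pics/scene_m.png')[150:300,170:310]
cv2.imwrite('pics/m.png',cv2.resize(np.hstack([a,b]),(800,428),interpolation=cv2.INTER_CUBIC))
E
```

```text
clock: 57.25
eef_pos: [0.428, 0.1473, 0.039]
eef_rot: [-0.0, -0.126, 0.992, -0.0]
contact_force: [-0.4, 2.6, 1.5]
finger_gap: 0.0117
grip_force: 29.9
clock: 58.08
eef_pos: [0.428, 0.0574, 0.039]
eef_rot: [-0.0, -0.008, 1.0, -0.0]
contact_force: [-0.2, 3.4, 3.1]
finger_gap: 0.0116
grip_force: 29.9
clock: 58.92
eef_pos: [0.4281, -0.0041, 0.039]
eef_rot: [-0.0, 0.024, 1.0, 0.0]
contact_force: [-0.3, 4.4, 5.3]
finger_gap: 0.0119
grip_force: 29.9
[ 0.42805439 -0.00408098  0.03901483]
[([0.529, -0.0083, 0.0881], [0.528, -0.0079], 0.0298, 261)]
plate 63 [ 0.5025 -0.0458  0.0042] [0.5615 0.0285 0.0138]
rail 1 [(0.615, np.float64(0.041)), (0.63, np.float64(0.0356)), (0.645, np.float64(0.0363)), (0.66, np.float64(0.0362))]
rail -1 [(0.615, np.float64(-0.0649)), (0.63, np.float64(-0.0641)), (0.645, np.float64(-0.0667)), (0.66, np.float64(-0.0666))]
[([0.5304, -0.0064, 0.088], [0.5298, -0.0063], 0.0305, 278)]
plate 112 [ 0.44   -0.0453  0.0041] [0.5683 0.0292 0.0138]
rail 1 [(0.615, np.float64(0.0475)), (0.63, np.float64(nan)), (0.645, np.float64(nan)), (0.66, np.float64(nan))]<stdin>:12: RuntimeWarning: Mean of empty slice.
  ret = ret.dtype.type(ret / rcount)
```

View pics/m.png

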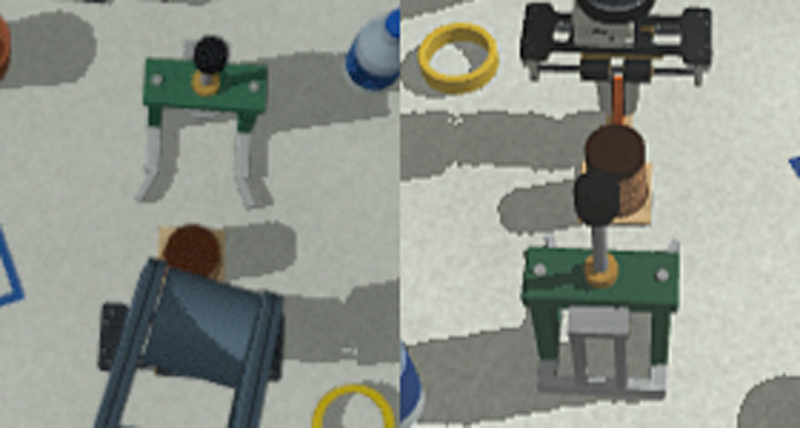

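The walnut sits centred on the tray at left crop (193,250), and the rails are straight ahead with the head up. Sliding in.

```bash
python3 -m crank '[[[0.02,0,0,0,0,0,0],[0.06,-0.003,0,0,0,0,0],[0.12,-0.006,0,0,0,0,0],[0.18,-0.009,0,0,0,0,0],[0.24,-0.012,0,0,0,0,0],[0.3,-0.015,0,0,0,0,0],[0.36,-0.018,0,0,0,0,0],[0.42,-0.021,0,0,0,0,0],[0.46,-0.023,0,0,0,0,0],[0.48,-0.024,0,0,0,0,0]]]'
python3 -m crank '[[[0.03,-0.002,0,0,0,0,0],[0.07,-0.004,0,0,0,0,0],[0.12,-0.006,0,0,0,0,0],[0.17,-0.008,0,0,0,0,0],[0.22,-0.01,0,0,0,0,0],[0.27,-0.013,0,0,0,0,0],[0.32,-0.015,0,0,0,0,0],[0.37,-0.017,0,0,0,0,0],[0.41,-0.019,0,0,0,0,0],[0.44,-0.02,0,0,0,0,0]]]'
```

```text
clock: 59.85
eef_pos: [0.4996, -0.0076, 0.039]
eef_rot: [-0.001, 0.023, 1.0, -0.0]
contact_force: [-6.3, 0.3, 12.2]
finger_gap: 0.012
grip_force: 30.0
clock: 60.68
eef_pos: [0.5653, -0.0106, 0.039]
eef_rot: [-0.001, 0.023, 1.0, -0.0]
contact_force: [-5.1, 0.6, 8.2]
finger_gap: 0.012
grip_force: 30.0
```

```bash
python3 -m crank '[[[0.02,-0.001,0.007,0,0,0,0],[0.05,-0.002,0.007,0,0,0,0],[0.08,-0.004,0.007,0,0,0,0],[0.11,-0.005,0.007,0,0,0,0],[0.13,-0.006,0.007,0,0,0,0],[0.15,-0.007,0.007,0,0,0,0],[0.165,-0.008,0.007,0,0,0,0],[0.175,-0.008,0.007,0,0,0,0],[0.18,-0.009,0.007,0,0,0,0],[0.18,-0.009,0.007,0,0,0,0]]]'
python3 -m crank '[[[0.01,0,0,0,0,0,0],[0.015,0,0,0,0,0,0],[0.02,-0.001,0,0,0,0,0],[0.025,-0.001,0,0,0,0,0],[0.03,-0.001,0,0,0,0,0],[0.035,-0.001,0,0,0,0,0],[0.04,-0.002,0,0,0,0,0],[0.045,-0.002,0,0,0,0,0],[0.045,-0.002,0,0,0,0,0],[0.045,-0.002,0,0,0,0,0]]]'
```

```text
clock: 61.52
eef_pos: [0.593, -0.0118, 0.0398]
eef_rot: [-0.0, 0.024, 1.0, 0.0]
contact_force: [0.9, 0.9, -6.2]
finger_gap: 0.012
grip_force: 30.0
clock: 62.35
eef_pos: [0.5999, -0.0122, 0.04]
eef_rot: [-0.0, 0.024, 1.0, -0.0]
contact_force: [-0.5, 0.1, -5.4]
finger_gap: 0.012
grip_force: 30.0
```

```bash
python3 -m crank '[[[0.003,0,-0.005,0,0,0,0],[0.006,0,-0.005,0,0,0,0],[0.009,0,-0.005,0,0,0,0],[0.012,0,-0.005,0,0,0,0],[0.015,0,-0.005,0,0,0,0],[0.015,0,-0.005,0,0,0,0],[0.015,0,-0.005,0,0,0,0],[0.015,0,-0.005,0,0,0,0],[0.015,0,-0.005,0,0,0,0],[0.015,0,-0.005,0,0,0,0]]]'
python3 - <<'E'
from h import *
print(bot.get_obs()["contact_force"])
for n in("top","scene"):
    p,d=snap(n,n+'_h.png')
    W=cloud(n,d); q=W[(abs(W[...,0]-.7)<.05)&(abs(W[...,1]+.017)<.036)&(W[...,2]>.075)&(W[...,2]<.1)]
    print(len(q), q.mean(0) if len(q) else 0)
a=cv2.imread('pics/top_h.png')[120:270,200:340]; b=cv2.imread('pics/scene_h.png')[150:300,170:310]
cv2.imwrite('pics/h.png',cv2.resize(np.hstack([a,b]),(800,428),interpolation=cv2.INTER_CUBIC))
E
```

```text
clock: 63.18
eef_pos: [0.6011, -0.0119, 0.0392]
eef_rot: [-0.001, 0.024, 1.0, 0.0]
contact_force: [-4.9, 0.6, -1.9]
finger_gap: 0.0118
grip_force: 30.0
[-4.86068356  0.63743335 -1.91691105]
0 0
75 [ 0.73598587 -0.01252786  0.08556832]
```

View pics/h.png

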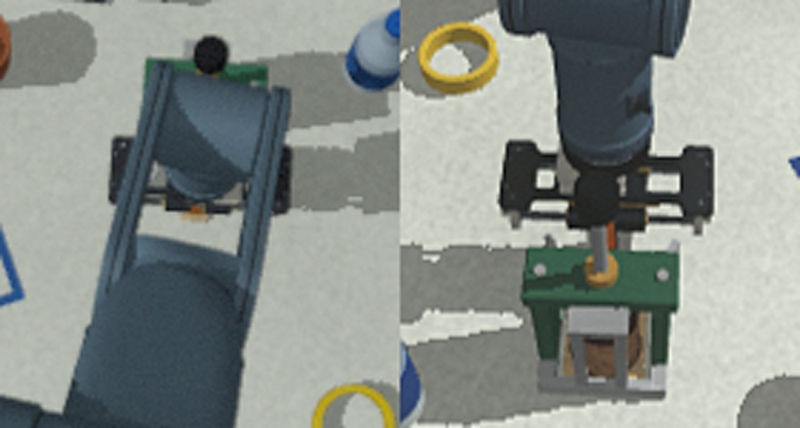

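The tray shows behind the back stop uprights at right crop (600,355). I'll push a little more to confirm it has reached the stop.

```bash
python3 -m crank '[[[0.004,0,0,0,0,0,0],[0.008,0,0,0,0,0,0],[0.012,0,0,0,0,0,0],[0.012,0,0,0,0,0,0],[0.012,0,0,0,0,0,0],[0.012,0,0,0,0,0,0],[0.012,0,0,0,0,0,0],[0.012,0,0,0,0,0,0],[0.012,0,0,0,0,0,0],[0.012,0,0,0,0,0,0]]]'
```

```text
clock: 64.12
eef_pos: [0.6013, -0.0116, 0.0392]
eef_rot: [-0.002, 0.024, 1.0, 0.0]
contact_force: [-10.7, 1.4, 1.0]
finger_gap: 0.012
grip_force: 30.0
```

```bash
python3 -m crank '[[[-0.01,0,0,0,0,0,0.15],[-0.01,0,0,0,0,0,0.25],[-0.01,0,0,0,0,0,0.35],[-0.01,0,0,0,0,0,0.35],[-0.01,0,0.1,0,0,0,0.35],[-0.01,0,0.25,0,0,0,0.35],[-0.01,0,0.5,0,0,0,0.35],[-0.01,0,0.75,0,0,0,0.35],[-0.01,0,1,0,0,0,0.35],[-0.01,0,1,0,0,0,0.3]]]'
python3 -m crank '[[[0,0,0.25,0,0,0,0],[0,0,0.5,0,0,0,0],[0,0,0.75,0,0,0,0],[0,0,0.9,0,0,0,0],[0,0,0.9,0,0,0,0],[0,0,0.9,0,0,0,0],[0,0,0.9,0,0,0,0],[0,0,0.9,0,0,0,0],[0,0,0.9,0,0,0,0],[0,0,0.9,0,0,0,0]]]'
python3 - <<'E'
from h import *
print(bot.get_obs()["eef_pos"])
p,d=snap("top","top_k.png"); W=cloud("top",d)
q=W[(abs(W[...,0]-.7)<.05)&(abs(W[...,1]+.017)<.03)&(W[...,2]>.27)&(W[...,2]<.29)]; print('knobtop',len(q),q.mean(0))
p,d=snap("scene"); W=cloud("scene",d); q=W[(abs(W[...,0]-.7)<.05)&(abs(W[...,1]+.017)<.03)&(W[...,2]>.27)&(W[...,2]<.29)]; print('knobtop',len(q),q.mean(0))
p,d=snap("scene")
E
```

```text
clock: 64.95
eef_pos: [0.6072, -0.013, 0.1984]
eef_rot: [0.008, 0.024, 1.0, -0.001]
contact_force: [1.5, -0.3, -0.2]
finger_gap: 0.0297
grip_force: 0.0
clock: 65.78
eef_pos: [0.602, -0.0121, 0.3228]
eef_rot: [-0.001, 0.024, 1.0, 0.0]
contact_force: [0.3, -0.1, 1.1]
finger_gap: 0.001
grip_force: 0.0
[ 0.60200546 -0.0121063   0.32283129]
knobtop 0 [nan nan nan]
knobtop 187 [ 0.70345004 -0.0159979   0.27791892]<stdin>:4: RuntimeWarning: Mean of empty slice.
  ret = um.true_divide(
```

```bash
python3 -m crank '[[[0.2,-0.03,0,0,0,0,0],[0.4,-0.03,0,0,0,0,0],[0.653,-0.03,0,0,0,0,0],[0.653,-0.03,0,0,0,0,0],[0.653,-0.03,0,0,0,0,0],[0.653,-0.03,-0.05,0,0,0,0],[0.653,-0.03,-0.1,0,0,0,0],[0.653,-0.03,-0.15,0,0,0,0],[0.653,-0.03,-0.15,0,0,0,0],[0.653,-0.03,-0.15,0,0,0,0]]]' 20
python3 -m crank '[[[0,0,-0.015,0,0,0,0],[0,0,-0.03,0,0,0,0],[0,0,-0.045,0,0,0,0],[0,0,-0.06,0,0,0,0],[0,0,-0.075,0,0,0,0],[0,0,-0.09,0,0,0,0],[0,0,-0.105,0,0,0,0],[0,0,-0.12,0,0,0,0],[0,0,-0.12,0,0,0,0],[0,0,-0.12,0,0,0,0]]]'
```

```text
clock: 66.77
eef_pos: [0.6993, -0.0165, 0.3019]
eef_rot: [-0.0, 0.024, 1.0, 0.0]
contact_force: [-0.1, 0.4, 0.6]
finger_gap: 0.0003
grip_force: 0.0
clock: 67.6
eef_pos: [0.7003, -0.0167, 0.2832]
eef_rot: [-0.0, 0.024, 1.0, 0.0]
contact_force: [-0.3, -0.6, -1.0]
finger_gap: 0.0003
grip_force: 0.1
```

```bash
python3 - <<'E'
from h import *
p,d=snap("scene"); W=cloud("scene",d)
c=cv2.resize(p[170:300,180:310],None,fx=4.5,fy=4.5,interpolation=cv2.INTER_CUBIC); cv2.imwrite('pics/k.png',c[:,:,::-1])
print([W[r,239].round(3).tolist() for r in range(205,240,3)])
E
```

```text
[[0.738, -0.012, 0.368], [0.739, -0.012, 0.36], [0.711, -0.014, 0.309], [0.711, -0.014, 0.298], [0.712, -0.014, 0.289], [0.711, -0.015, 0.276], [0.712, -0.015, 0.267], [0.716, -0.015, 0.261], [0.717, -0.015, 0.25], [0.717, -0.016, 0.238], [0.706, -0.017, 0.206], [0.706, -0.017, 0.193]]
```

View pics/k.png

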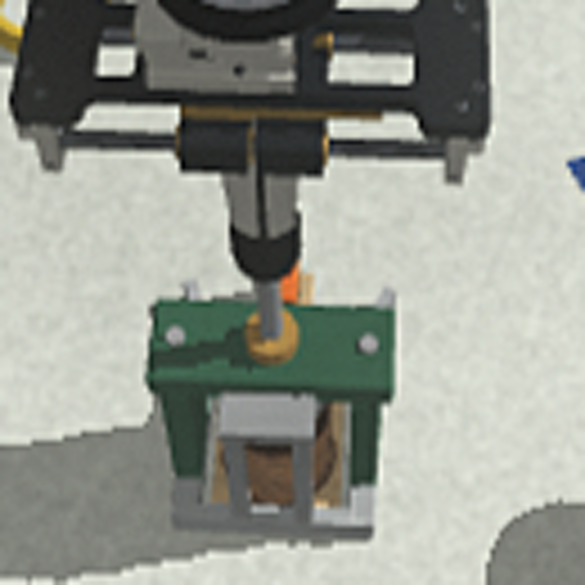

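The fingertips are on the knob top at crop (265,240) and the head is following. Pressing on.

```bash
python3 -m crank '[[[0,0,-0.015,0,0,0,0],[0,0,-0.03,0,0,0,0],[0,0,-0.04,0,0,0,0],[0,0,-0.05,0,0,0,0],[0,0,-0.06,0,0,0,0],[0,0,-0.065,0,0,0,0],[0,0,-0.07,0,0,0,0],[0,0,-0.07,0,0,0,0],[0,0,-0.07,0,0,0,0],[0,0,-0.07,0,0,0,0]]]'
python3 -m crank '[[[0,0,-0.005,0,0,0,0],[0,0,-0.005,0,0,0,0],[0,0,-0.01,0,0,0,0],[0,0,-0.01,0,0,0,0],[0,0,-0.015,0,0,0,0],[0,0,-0.015,0,0,0,0],[0,0,-0.015,0,0,0,0],[0,0,-0.015,0,0,0,0],[0,0,-0.015,0,0,0,0],[0,0,-0.015,0,0,0,0]]]'
```

```text
clock: 68.48
eef_pos: [0.7003, -0.0166, 0.2733]
eef_rot: [0.0, 0.024, 1.0, 0.0]
contact_force: [-0.9, -0.2, 2.4]
finger_gap: 0.0003
grip_force: 1.6
clock: 69.32
eef_pos: [0.7004, -0.0166, 0.2733]
eef_rot: [0.001, 0.024, 1.0, -0.0]
contact_force: [-2.6, 1.1, 10.8]
finger_gap: 0.0004
grip_force: 5.4
```

```bash
python3 -m crank '[[[0,0,-0.005,0,0,0,0],[0,0,-0.01,0,0,0,0],[0,0,-0.015,0,0,0,0],[0,0,-0.02,0,0,0,0],[0,0,-0.02,0,0,0,0],[0,0,-0.02,0,0,0,0],[0,0,-0.02,0,0,0,0],[0,0,-0.02,0,0,0,0],[0,0,-0.02,0,0,0,0],[0,0,-0.02,0,0,0,0]]]'
```

```text
clock: 70.15
eef_pos: [0.7004, -0.0166, 0.2732]
eef_rot: [0.003, 0.024, 1.0, -0.001]
contact_force: [-7.3, 0.3, 20.9]
finger_gap: 0.0003
grip_force: 10.4
```

```bash
python3 -m crank '[[[0,0,0.02,0,0,0,0],[0,0,0.1,0,0,0,0],[0,0,0.2,0,0,0,0],[0,0,0.3,0,0,0,0.3],[0,0,0.35,0,0,0,0.6],[0,0,0.35,0,0,0,0.8],[0,0,0.35,0,0,0,0.8],[0,0,0.35,0,0,0,0.8],[0,0,0.35,0,0,0,0.8],[0,0,0.35,0,0,0,0.8]]]' 60
python3 - <<'E'
from h import *
print(bot.get_obs()["eef_pos"])
E
```

```text
clock: 70.98
eef_pos: [0.7, -0.0166, 0.3193]
eef_rot: [-0.001, 0.024, 1.0, 0.0]
contact_force: [-0.1, 0.1, -0.1]
finger_gap: 0.0426
grip_force: 0.0
[ 0.7000183  -0.01660768  0.31930019]
```

```bash
python3 -m crank '[[[0,0,0,0,0,0,0.9],[0,0,0,0,0,0,0.9],[0,0,0,0,0,0,0.9],[0,0,0,0,0,0,0.9],[0,0,-0.15,0,0,0,0.9],[0,0,-0.3,0,0,0,0.9],[0,0,-0.45,0,0,0,0.9],[0,0,-0.555,0,0,0,0.9],[0,0,-0.555,0,0,0,0.9],[0,0,-0.555,0,0,0,0.9]]]' 60
python3 -m crank '[[[0,0,0,0,0,0,0],[0,0,0,0,0,0,0],[0,0,0,0,0,0,0],[0,0,0,0,0,0,0],[0,0,0,0,0,0,0],[0,0,0,0,0,0,0],[0,0,0,0,0,0,0],[0,0,0,0,0,0,0],[0,0,0.02,0,0,0,0],[0,0,0.04,0,0,0,0]]]'
python3 -m crank '[[[0,0,0.02,0,0,0,0],[0,0,0.04,0,0,0,0],[0,0,0.06,0,0,0,0],[0,0,0.08,0,0,0,0],[0,0,0.1,0,0,0,0],[0,0,0.11,0,0,0,0],[0,0,0.12,0,0,0,0],[0,0,0.13,0,0,0,0],[0,0,0.13,0,0,0,0],[0,0,0.13,0,0,0,0]]]'
```

```text
clock: 71.82
eef_pos: [0.6999, -0.0166, 0.2366]
eef_rot: [-0.001, 0.024, 1.0, 0.0]
contact_force: [0.3, -0.2, 1.3]
finger_gap: 0.0836
grip_force: 0.0
clock: 72.65
eef_pos: [0.7002, -0.0166, 0.2415]
eef_rot: [-0.001, 0.024, 1.0, 0.0]
contact_force: [3.4, 0.5, -9.4]
finger_gap: 0.0328
grip_force: 60.0
clock: 73.48
eef_pos: [0.7002, -0.0166, 0.2615]
eef_rot: [-0.001, 0.024, 1.0, 0.0]
contact_force: [5.5, 0.2, -16.9]
finger_gap: 0.0327
grip_force: 60.0
```

```bash
python3 -m crank '[[[0,0,0.01,0,0,0,0],[0,0,0.01,0,0,0,0],[0,0,0.01,0,0,0,0.5],[0,0,0.01,0,0,0,0.8],[0,0,0.01,0,0,0,0.8],[0,0,0.01,0,0,0,0.8],[0,0,0.1,0,0,0,0.8],[0,0,0.25,0,0,0,0.8],[0,0,0.4,0,0,0,0.6],[0,0,0.4,0,0,0,0.4]]]' 30
python3 -m crank '[[[-0.2,0.03,0,0,0,0,0.4],[-0.4,0.03,0,0,0,0,0.4],[-0.66,0.03,0,0,0,0,0.4],[-0.66,0.03,0,0,0,0,0.4],[-0.66,0.03,0,0,0,0,0.4],[-0.66,0.03,0,0,0,0,0.4],[-0.66,0.03,0,0,0,0,0.4],[-0.66,0.03,0,0,0,0,0.4],[-0.66,0.03,0,0,0,0,0.4],[-0.66,0.03,0,0,0,0,0.4]]]'
python3 - <<'E'
from h import *
print(bot.get_obs()["eef_pos"])
for n in("scene","top"):
    p,d=snap(n,n+'_r.png'); W=cloud(n,d); hsv=cv2.cvtColor(p,cv2.COLOR_RGB2HSV)
    q=W[(abs(W[...,0]-.7)<.05)&(abs(W[...,1]+.017)<.03)&(W[...,2]>.2)&(W[...,2]<.3)]; print('knobtop',len(q),q.max(0) if len(q) else 0)
    f=(abs(W[...,0]-.6)<.05)&(abs(W[...,1]+.012)<.03)&(W[...,2]>.03)&(W[...,2]<.06)&(hsv[...,1]>120)&(hsv[...,0]<20); q=W[f];print('fin',len(q),q.mean(0) if len(q) else 0)
E
```

```text
clock: 74.32
eef_pos: [0.7018, -0.0169, 0.3302]
eef_rot: [0.005, 0.024, 1.0, -0.001]
contact_force: [0.4, -0.3, 2.1]
finger_gap: 0.0639
grip_force: 0.0
clock: 75.15
eef_pos: [0.6021, -0.0123, 0.3225]
eef_rot: [-0.0, 0.024, 1.0, 0.0]
contact_force: [-0.1, 0.3, -0.0]
finger_gap: 0.0374
grip_force: 0.0
[ 0.60207458 -0.01226973  0.32245599]
knobtop 309 [ 7.18182978e-01 -3.75819830e-04  2.82739093e-01]
fin 34 [ 0.60604602 -0.00945864  0.05321095]
knobtop 0 0
fin 52 [ 0.59836463 -0.01263978  0.05227649]
```

```bash
python3 -m crank '[[[0,0,-0.25,0,0,0,0.4],[0,0,-0.5,0,0,0,0.4],[0,0,-0.75,0,0,0,0.4],[0,0,-1,0,0,0,0.4],[0,0,-1,0,0,0,0.4],[0,0,-1,0,0,0,0.4],[0,0,-1,0,0,0,0.4],[0,0,-1,0,0,0,0.4],[0,0,-1,0,0,0,0.4],[0,0,-1,0,0,0,0.4]]]' 30
python3 -m crank '[[[-0.007,0,-0.2,0,0,0,0.4],[-0.007,0,-0.4,0,0,0,0.4],[-0.007,0,-0.6,0,0,0,0.4],[-0.007,0,-0.75,0,0,0,0.4],[-0.007,0,-0.83,0,0,0,0.4],[-0.007,0,-0.885,0,0,0,0.4],[-0.007,0,-0.885,0,0,0,0.3],[-0.007,0,-0.885,0,0,0,0.2],[-0.007,0,-0.885,0,0,0,0.1],[-0.007,0,-0.885,0,0,0,0]]]'
python3 -m crank '[[[0,0,0,0,0,0,0],[0,0,0,0,0,0,0],[0,0,0,0,0,0,0],[0,0,0,0,0,0,0],[0,0,0,0,0,0,0],[0,0,0,0,0,0,0],[-0.005,0,0,0,0,0,0],[-0.015,0,0,0,0,0,0],[-0.03,0,0,0,0,0,0],[-0.05,0,0,0,0,0,0]]]'
```

```text
clock: 76.08
eef_pos: [0.6025, -0.0124, 0.175]
eef_rot: [0.002, 0.024, 1.0, -0.0]
contact_force: [-0.4, 0.4, 0.5]
finger_gap: 0.0372
grip_force: 0.0
clock: 76.92
eef_pos: [0.6015, -0.0124, 0.0417]
eef_rot: [0.001, 0.024, 1.0, -0.0]
contact_force: [-0.4, 0.6, -0.4]
finger_gap: 0.015
grip_force: 0.0
clock: 77.75
eef_pos: [0.5951, -0.0127, 0.0416]
eef_rot: [0.003, 0.024, 1.0, -0.0]
contact_force: [4.2, -0.6, 5.8]
finger_gap: 0.0119
grip_force: 30.0
```

```bash
python3 -m crank '[[[-0.03,0.001,0,0,0,0,0],[-0.07,0.003,0,0,0,0,0],[-0.12,0.006,0,0,0,0,0],[-0.18,0.008,0,0,0,0,0],[-0.24,0.011,0,0,0,0,0],[-0.3,0.014,0,0,0,0,0],[-0.36,0.017,0,0,0,0,0],[-0.42,0.02,0,0,0,0,0],[-0.48,0.023,0,0,0,0,0],[-0.54,0.025,0,0,0,0,0]]]'
python3 -m crank '[[[-0.06,0.003,0,0,0,0,0],[-0.12,0.006,0,0,0,0,0],[-0.18,0.009,0,0,0,0,0],[-0.24,0.012,0,0,0,0,0],[-0.3,0.014,0,0,0,0,0],[-0.36,0.017,0,0,0,0,0],[-0.42,0.02,0,0,0,0,0],[-0.47,0.022,0,0,0,0,0],[-0.51,0.024,0,0,0,0,0],[-0.53,0.025,0,0,0,0,0]]]'
python3 - <<'E'
from h import *
print(bot.get_obs()["eef_pos"])
for n in("top","scene"):
    p,d=snap(n,n+'_o.png')
    print([o[:4] for o in discs(n,p,d,.078,.095,(.45,.65,-.08,.08))])
a=cv2.imread('pics/top_o.png')[120:270,200:340]; b=cv2.imread('pics/scene_o.png')[150:300,170:310]
cv2.imwrite('pics/o.png',cv2.resize(np.hstack([a,b]),(800,428),interpolation=cv2.INTER_CUBIC))
E
```

```text
clock: 78.58
eef_pos: [0.5139, -0.0091, 0.0416]
eef_rot: [0.003, 0.024, 1.0, -0.001]
contact_force: [4.4, -1.0, 6.9]
finger_gap: 0.0116
grip_force: 30.0
clock: 79.42
eef_pos: [0.4344, -0.0054, 0.0415]
eef_rot: [0.003, 0.024, 1.0, -0.001]
contact_force: [4.0, 0.7, 6.6]
finger_gap: 0.0118
grip_force: 30.0
[ 0.43438109 -0.00539011  0.04152317]
[([0.5348, -0.0108, 0.0876], [0.5341, -0.0106], 0.0298, 266)]
[([0.534, -0.0087, 0.0881], [0.5352, -0.0081], 0.0302, 263)]
```

View pics/o.png

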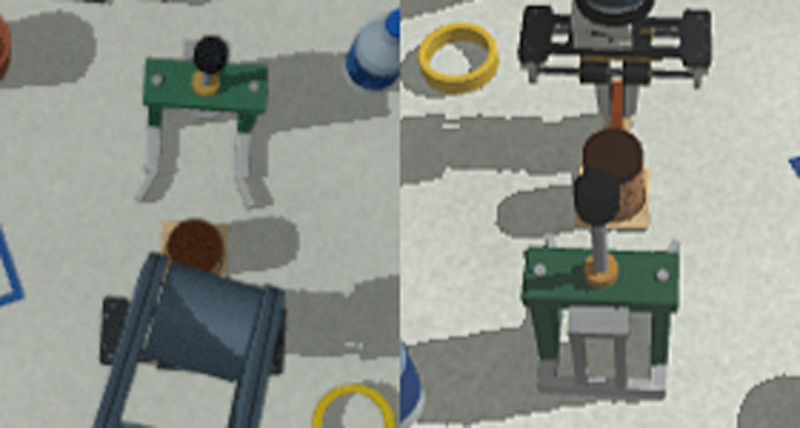

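```bash
python3 -m crank '[[[0,0.02,0,0,0,0,0],[0,0.06,0,0,0,0.01,0],[0,0.11,0,0,0,0.02,0],[0,0.17,0,0,0,0.03,0],[0,0.23,0,0,0,0.045,0],[0,0.29,0,0,0,0.06,0],[0,0.35,0,0,0,0.075,0],[0,0.41,0,0,0,0.09,0],[0,0.47,0,0,0,0.105,0],[0,0.53,0,0,0,0.12,0]]]'
python3 -m crank '[[[0,0.06,0,0,0,0.015,0],[0,0.12,0,0,0,0.03,0],[0,0.18,0,0,0,0.045,0],[0,0.24,0,0,0,0.06,0],[0,0.3,0,0,0,0.075,0],[0,0.36,0,0,0,0.09,0],[0,0.42,0,0,0,0.105,0],[0,0.48,0,0,0,0.12,0],[0,0.54,0,0,0,0.135,0],[0,0.6,0,0,0,0.15,0]]]'
python3 -m crank '[[[0,0.06,0,0,0,0.012,0],[0,0.12,0,0,0,0.024,0],[0,0.18,0,0,0,0.034,0],[0,0.24,0,0,0,0.042,0],[0,0.3,0,0,0,0.042,0],[0,0.35,0,0,0,0.042,0],[0.01,0.39,0,0,0,0.042,0],[0.01,0.42,0,0,0,0.042,0],[0.01,0.44,0,0,0,0.042,0],[0.01,0.45,0,0,0,0.042,0]]]'
python3 - <<'E'
from h import *
print(bot.get_obs()["eef_pos"])
for n in("top","scene"):
    p,d=snap(n)
    print([o[:4] for o in discs(n,p,d,.078,.095,(.45,.65,.2,.36))])
E
```

```text
clock: 80.35
eef_pos: [0.4342, 0.074, 0.0415]
eef_rot: [0.002, -0.071, 0.997, -0.001]
contact_force: [0.8, -5.1, 12.3]
finger_gap: 0.0119
grip_force: 30.0
clock: 81.18
eef_pos: [0.4339, 0.1643, 0.0415]
eef_rot: [0.002, -0.188, 0.982, -0.001]
contact_force: [-0.2, -4.9, 13.0]
finger_gap: 0.012
grip_force: 30.0
clock: 82.02
eef_pos: [0.435, 0.2317, 0.0415]
eef_rot: [0.001, -0.22, 0.976, -0.001]
contact_force: [0.3, -6.4, 13.3]
finger_gap: 0.0118
grip_force: 30.0
[0.43498321 0.23172906 0.0415329 ]
[([0.5301, 0.2742, 0.0879], [0.5251, 0.2727], 0.0295, 216)]
[([0.5273, 0.2749, 0.0882], [0.5264, 0.2763], 0.0303, 273)]
```

Good, so I'll release, retreat straight up and back, and check.

```bash
python3 -m crank '[[[0,0,0.007,0,0,0,0.1],[0,0,0.007,0,0,0,0.25],[0,0,0.007,0,0,0,0.4],[0,0,0.007,0,0,0,0.4],[0,0,0.007,0,0,0,0.5],[0,0,0.05,0,0,0,0.5],[0,0,0.2,0,0,0,0.5],[0,0,0.4,0,0,0,0.5],[0,0,0.7,0,0,0,0.5],[0,0,1,0,0,0,0.5]]]'
python3 -m crank '[[[0,-0.3,0.3,0,0,0,0.5],[0,-0.6,0.5,0,0,0,0.5],[0,-1,0.5,0,0,0,0.5],[0,-1,0.5,0,0,0,0.5],[0,-1,0.5,0,0,0,0.5],[0,-1,0.5,0,0,0,0.5],[0,-1,0.5,0,0,0,0.5],[0,-1,0.5,0,0,0,0.5],[0,-1,0.5,0,0,0,0.5],[0,-1,0.5,0,0,0,0.5]]]'
python3 -m crank '[[[-0.3,-0.5,0,0,0,0,0.5],[-0.3,-0.9,0,0,0,0,0.5],[-0.3,-0.9,0,0,0,0,0.5],[-0.3,-0.9,0,0,0,0,0.5],[-0.3,-0.9,0,0,0,0,0.5],[-0.3,-0.9,0,0,0,0,0.5],[-0.3,-0.9,0,0,0,0,0.5],[-0.3,-0.9,0,0,0,0,0.5],[-0.3,-0.9,0,0,0,0,0.5],[-0.3,-0.9,0,0,0,0,0.5]]]'
python3 - <<'E'
from h import *
for n in("top","scene"):
    p,d=snap(n,n+'_f.png')
    print([o[:4] for o in discs(n,p,d,.078,.095,(.45,.65,.2,.36))])
    W=cloud(n,d); hsv=cv2.cvtColor(p,cv2.COLOR_RGB2HSV)
    f=(W[...,0]<.49)&(W[...,0]>.35)&(abs(W[...,1]-.23)<.05)&(W[...,2]>.045)&(W[...,2]<.06)&(hsv[...,1]>120); print('fin',W[f].mean(0))
    q=W[(abs(W[...,0]-.7)<.05)&(abs(W[...,1]+.017)<.03)&(W[...,2]>.2)&(W[...,2]<.3)]; print('knob',q.max(0))
a=cv2.imread('pics/top_f.png')[150:270,120:240]; b=cv2.imread('pics/scene_f.png')[140:260,280:400]
cv2.imwrite('pics/f.png',cv2.resize(np.hstack([a,b]),(800,400),interpolation=cv2.INTER_CUBIC))
E
```

```text
clock: 82.95
eef_pos: [0.4326, 0.2321, 0.1845]
eef_rot: [-0.001, -0.22, 0.976, -0.0]
contact_force: [1.1, 0.4, -0.4]
finger_gap: 0.0461
grip_force: 0.0
clock: 83.78
eef_pos: [0.4334, 0.0837, 0.2578]
eef_rot: [-0.001, -0.221, 0.975, 0.0]
contact_force: [-0.0, 0.3, 0.1]
finger_gap: 0.0467
grip_force: 0.0
clock: 84.62
eef_pos: [0.389, -0.0517, 0.2583]
eef_rot: [-0.0, -0.221, 0.975, 0.0]
contact_force: [0.4, -0.4, -0.2]
finger_gap: 0.0464
grip_force: 0.0
[([0.5226, 0.2728, 0.088], [0.5234, 0.273], 0.0297, 291)]
fin [0.43246624 0.22916749 0.05335833]
knob [ 0.71441009 -0.00167368  0.28520503]
[([0.5256, 0.2755, 0.0882], [0.5254, 0.2763], 0.0297, 258)]
fin [0.43656477 0.2308465  0.05098938]
knob [ 7.17224396e-01 -3.88761536e-04  2.83103827e-01]
```

View pics/f.png

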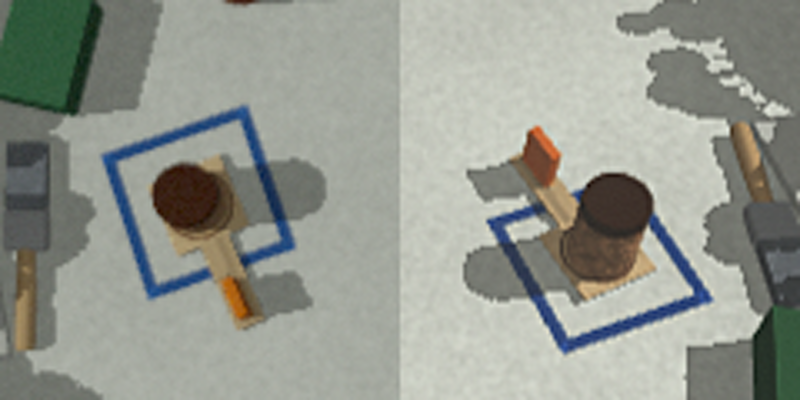

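View pics/scene_f.png

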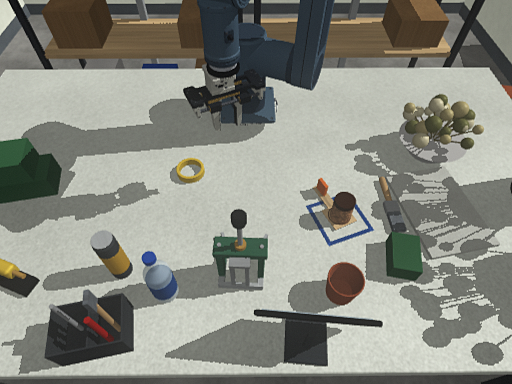

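The stack sits centred on the tray inside the tape (walnut at pixel (343,200)), the knob is fully up at (239,218), and the other objects are where they were. Handing in.

```bash
python3 -c "
from rig import bot
print(bot.finish_job())"
```

```text
the job is handed in; nothing more can be done
None
```

The job is handed in: the loaded tray was pressed under the head with about 21 N and is back on the blue square, with all four corks and the walnut centred within about 3 mm by my measurements, the head raised, and nothing else seen to move; the hand-in returned no verdict.

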